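Load the specimen drying chest

TASK

Load the specimen drying chest: turn both quarter-turn fasteners on its hatch panel to unlocked, swing the panel up until it stands upright by itself, and stand every metal drying tin from the bench upright on the raised tray. Then crank the handwheel to lower the loaded tray until the level pointer stands at the bold drying mark, shut the panel fully and turn both fasteners back to locked. Leave the other things on the bench where they are.

Things in the scene. Friction and masses are not known exactly. Their poses are not given: they have to be found in the camera images.
- chest: white sheet-metal drying chest, fixed to the bench, 220 (x) by 470 (y) by 130 mm high; origin: centre of its underside; x points away from its front. Left part (y -57 to +235 mm): the chamber, under the hatch panel. Right part: a closed block, its flat top at z = 130 mm carrying the handwheel and, along its front, the level scale
- panel (a joint): angle of the aluminium hatch panel (203 by 304 by 6 mm, 0.4 kg): 0 shut, grows as its front edge swings up, 1.57 upright, stop 1.75. A stiff friction hinge (0.5 N m) holds it wherever it is left. The cams hold it shut until both fasteners are past 1.3 rad; to shut it both must be so again, and no tin may stand above the chest's rim
- panel_hinge (a point): on the panel's hinge axis, at the middle of its rear edge and the height of its underside (130 mm above the bench); turns with the panel: -x runs along the panel to the free edge (203 mm), y along the hinge axis, z out of its upper face
- panel_handle (a point): centre of the black bar handle: a round bar 12 mm thick, 100 mm long along the panel's y, on two posts 90 mm apart; 188 mm from the hinge axis towards the free edge, 42 mm over the panel's underside (36 mm over its upper face); axes as panel_hinge. The bar can turn between the finger pads as the panel swings
- fastener_left (a joint): angle of the left fastener: 0 locked (blade front to back), grows counter-clockwise as seen from outside, 1.571 unlocked (blade along the front edge; both ends are stops). Stays where it is left, friction 0.06 N m; locked means within about 0.2 rad of 0
- fastener_left_wing (a point): left fastener, 115 mm to the +y side of the panel's middle, 172 mm from the hinge axis: an upright steel blade 46 mm long, 9 mm thick, from 8 to 36 mm above the panel's upper face, centred on the fastener's axis. The point is on the axis, 27 mm above the upper face (the height to grip); x runs along the blade (the cam tongue below points to -x), z is the axis, out of the panel
- fastener_right (a joint): angle of the right fastener; values as for the left
- fastener_right_wing (a point): right fastener, 115 mm to the -y side of the panel's middle; otherwise as the left
- handwheel (a joint): angle of the handwheel: 0 tray fully raised, 5.6 lowest, growing clockwise as seen from above; each rad lowers the tray 10 mm and moves the level pointer 10 mm. 4.2 is the drying mark. Starts between 0 and 0.6; friction (0.2 N m) holds it wherever it is left
- wheel_rim_plane (a point): centre of the handwheel at its rim's height (45 mm over the block's top, 175 mm over the bench); turns with the wheel, z up. Rim: round bar 15 mm thick on a circle of 55 mm radius. Hub: radius 12 mm, rises 11 mm above this point. Three round spokes, 10 mm thick, at 0, 120 and 240 degrees from this point's x axis. No crank handle: grip the rim or hook a spoke
- level_mark (a point): the bold black mark across the level scale on the front strip of the block's top (the point is 8 mm above that top): drying level. The thin mark 42 mm to its +y side is the tray's raised position
- pointer (a point): brass pointer bar, 18 by 3 mm, that slides in the scale's slot towards the chest's -y as the tray goes down; at the drying mark when level with it to about 3 mm along y. The point is on its top, in the middle
- tray_floor (a point): centre of the steel tray's upper face in the chamber: inside 138 (x) by 266 mm (y), edge lip 5.5 mm high, axes as the chest's. Raised, it lies 16 mm below the chest's rim, so tins stand 20 mm proud; at the drying mark 58 mm below. The end and rear walls are 4 to 8 mm beyond the tray, the front flange 19 mm
- tin1: round flat metal drying tin with a lid, 56 mm in diameter and 36 mm high, 60 to 140 g; origin at the centre of its underside, z up through the lid. May be absent
- tin2: round flat metal drying tin with a lid, 56 mm in diameter and 36 mm high, 60 to 140 g; origin at the centre of its underside, z up through the lid. May be absent
- tin3: round flat metal drying tin with a lid, 56 mm in diameter and 36 mm high, 60 to 140 g; origin at the centre of its underside, z up through the lid. May be absent
- tin4: round flat metal drying tin with a lid, 56 mm in diameter and 36 mm high, 60 to 140 g; origin at the centre of its underside, z up through the lid. May be absent
- dishes: bystander: stack of four clear culture dishes, 60 mm in diameter, 56 mm high; origin under its centre
- beaker: bystander: glass beaker, 57 mm in diameter, 70 mm high; origin under its centre
- scissors: bystander: scissors lying flat, 145 mm long; origin at the middle
- marker: bystander: marker pen lying flat, 120 mm long along its x; origin at the middle
- wash_bottle: bystander: white wash bottle, 64 mm in diameter, 190 mm high; origin under its centre
- reagent: bystander: amber jar, 66 mm in diameter, 150 mm high; origin under its centre

How it is judged:
By the outcome, as a careful person would: the job done as asked, in the order asked, and still so for the second after the job is handed in, with the robot touching nothing.
Of tin1, tin2, tin3, tin4 only 2 to 4 are there at a start; the rules pass over those that are not, and their reading is None.
At some moment in a run one of tin1, tin2, tin3, tin4 may be knocked a few centimetres aside while the robot is not near it.
Once in a run the grip may slacken for a moment while it holds something.
It also fails if it takes over 210 s, if anything falls off the work surface, if the arm or the gripper's body presses on something with over 40 N, if the wrist force passes 120 N, or if a joint passes its speed limit or range.

ROBOT

A 6-joint arm with a two-finger parallel gripper is mounted at the origin on the work surface. World frame = base frame: x ahead of the robot, y to its left, z up, the work surface at z = 0. Lengths are in mm, angles in rad, forces in N, time in s.
With the tool pointing down it reaches from about 325 to 900 mm from the base axis. Payload 6.1 kg.
Tool frame: the origin (TCP) lies at the very end of the fingers, on their centre line; the grasp point (between the pads) lies 19 mm behind it; z points along the fingers, y is the line along which they close (so a half turn about z gives the same grasp; the last joint's range is limited). The gripper opens to 87 mm and grips with 3 to 60 N. Pads are 19 mm wide; open, the fingers measure 117 mm over their backs; the gripper's body (75 mm by 190 mm) begins 51 mm behind the grasp point.
Start: joints at [1.129, 0.22, 1.526, -0, 1.395, -0.126], TCP at [194.109, 594.085, 222.538] pointing down, gripper open.
Joint ranges: [-2.98, 2.98], [-0.91, 2.08], [0.09, 2.57], [-1.24, 4.39], [0.2, 2.65], [-2.68, 2.68]. Speed limits (rad/s): [2.57, 2.57, 3.01, 3.14, 3.14, 3.14].

INTERFACE

Orientations are given as a unit quaternion [x, y, z, w].
In Python, from workcell import ctrl, read_camera, camera_params gives the robot as it stands (ctrl), with the cameras as plain functions.
- The arm moves only by the shell command python3 drive.py 'ROWS' [OPENING] [FORCE]. ROWS is a JSON list of rows, 1 to 10 of them, each of 6 numbers: dx, dy, dz in mm, then a rotation vector rx, ry, rz in rad; each row shifts and turns the commanded pose from where the row before left it, along the tool's axes as they then stand; what a row does not reach is not made up. A row lasts 1/8 s, in which the tool goes at most 62.5 mm and 0.188 rad, less where a joint would pass 70% of its speed; a pose out of reach is approached as far as the arm can. OPENING is the finger opening in mm, set as the command begins (- or left out keeps the last). The fingers move at their own pace and stop on an object; FORCE is the grip in N (left out, the last holds). Time passes only in rows, so rows that do not move let the fingers close. It prints the time, the measured TCP pose, the force, the opening and the grip force at its end.
- ctrl.observe(): the state, without advancing time (a new reading comes with each control period).
- read_camera(name): name is "side" or "top"; returns the picture (480x640x3 uint8, red, green, blue); there is no depth.
- camera_params(name): a dict with "fov_y" (degrees; the focal length in pixels is half the picture's height over the tangent of half this angle, whatever the lens; pixels are square), "cx", "cy" (the principal point, pixels), "R" (3x3) and "t" (3): a world point X has camera coordinates R X + t. Camera axes: x right, y down, z forward; pixel columns grow to the right and rows downward; lengths in mm; the calibration is good to about 2 mm. A picture is of the moment at which its call begins. camera_params takes no time and is no camera call.
- ctrl.finish_job(): hands the job in; it is judged then, once.
The state is a dict: "clock": time; "joint_positions": joint angles; "dq": joint speeds; "tau": joint torques, N m; "eef_pos": TCP position; "eef_rot": TCP orientation; "force": force on the tool from outside, world axes, zero at the start; "ft_torque": the same for the moment, N m; "width": finger opening in mm; "grasp_force": force on a finger pad.
Only numpy, scipy, OpenCV 4.12 (cv2) and the standard library are available. Lean on these libraries where they do the work, as an engineer would, in place of code of your own. Each camera call takes 0.05 s, during which the arm holds its last target. There are 200 camera calls.

## Working session

There is one attempt and no reset: what is moved stays moved. The work goes in short steps, Python scripts to look and compute and a shell command to move; the robot and the scene stay as the last step left them, time stands still between calls to the robot, and variables do not carry over. Pictures are saved under pics/ and viewed, at most 14 in all, crops included, and the job is handed in when it is done.

```bash
ls; mkdir -p pics; python3 - <<'E'
from workcell import ctrl, read_camera, camera_params
import cv2
for n in("side","top"):
    p=camera_params(n);print(n,p)
    cv2.imwrite(f"pics/{n}0.png",read_camera(n)[:,:,::-1])
print(ctrl.observe())
E
```

```text
drive.py
pics
workcell.py
side {'fov_y': 53.09767743878776, 'cx': 322.74150965113876, 'cy': 243.65653823380228, 'R': array([[ 0.83681998, -0.54745805, -0.00469076],
       [-0.37954362, -0.57393604, -0.72563356],
       [ 0.39456174,  0.60900501, -0.68806536]]), 't': array([-482.55122412,  331.63402864, 1087.82425762])}
top {'fov_y': 46.433198930304705, 'cx': 315.01994296064686, 'cy': 242.6159663250476, 'R': array([[ 0.00797739, -0.99994888,  0.00621226],
       [-0.99800384, -0.00835077, -0.06259872],
       [ 0.0626474 , -0.00570048, -0.99801944]]), 't': array([  12.30833902,  587.72762275, 1284.27780415])}
{'clock': 0.1, 'joint_positions': array([ 1.12888581e+00,  2.21164867e-01,  1.52748757e+00, -2.42589618e-05,
        1.39469868e+00, -1.26121051e-01]), 'dq': array([ 8.52454542e-05, -2.44654633e-03, -5.55095029e-03,  7.14146163e-04,
        3.09964729e-04, -1.39244935e-03]), 'tau': array([-3.80803667e-04, -4.95945489e+01, -3.88520479e+01,  7.00209802e-02,
        5.15648187e-02, -8.53711845e-05]), 'eef_pos': array([193.88852091, 593.57991171, 221.54057839]), 'eef_rot': array([ 1.57237309e-01,  9.87560457e-01, -8.47352149e-04, -2.34909878e-04]), 'force': array([ 0.42166948, -0.10473726, -0.56593198]), 'ft_torque': array([-0.02953983, -0.02910612,  0.04588299]), 'grasp_force': 0.0, 'width': 86.97412380134857}
```

View pics/side0.png

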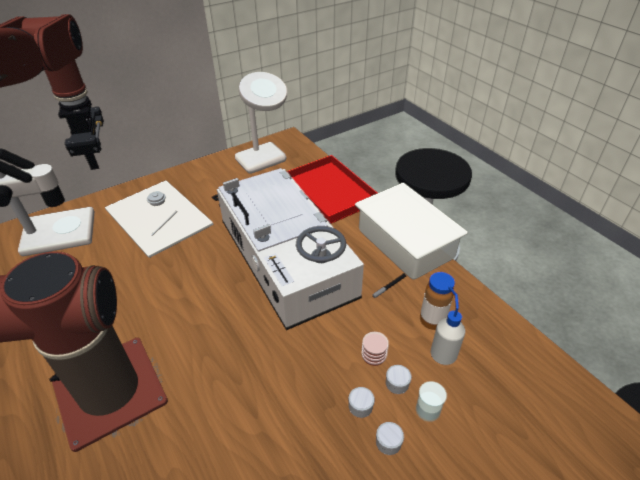

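View pics/top0.png

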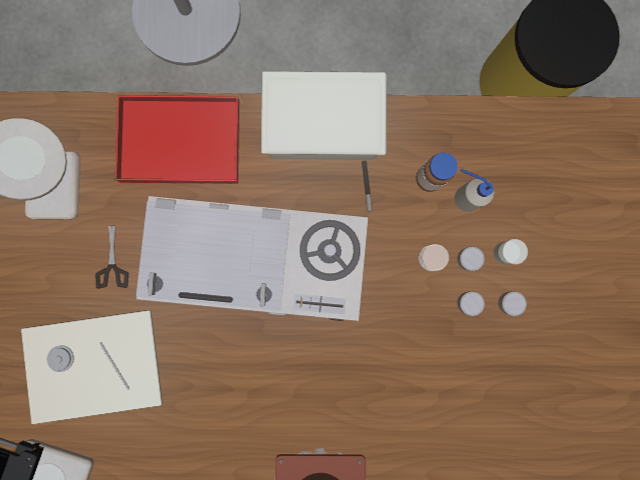

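```bash
cat > lib.py <<'E'
from workcell import ctrl, read_camera, camera_params
import numpy as np, cv2
from scipy.spatial.transform import Rotation as Rn
def P(n):
    p=camera_params(n); return np.array(p["R"]),np.array(p["t"]),240/np.tan(np.radians(p["fov_y"]/2)),p["cx"],p["cy"]
def ray(n,u,v):
    R,t,f,cx,cy=P(n); return -R.T@t, R.T@np.array([(u-cx)/f,(v-cy)/f,1])
def plane(n,u,v,z):
    o,d=ray(n,u,v); return o+d*(z-o[2])/d[2]
def tri(a,b):
    (o1,d1),(o2,d2)=ray("side",*a),ray("top",*b)
    s=np.linalg.lstsq(np.c_[d1,-d2],o2-o1,rcond=None)[0]
    p,q=o1+s[0]*d1,o2+s[1]*d2; return (p+q)/2,np.linalg.norm(p-q)
def proj(n,X):
    R,t,f,cx,cy=P(n); c=R@np.asarray(X,float)+t; return np.array([cx+f*c[0]/c[2],cy+f*c[1]/c[2]])
def img(n): return read_camera(n)[:,:,::-1].copy()
def crop(im,x0,y0,w,h,k,out): cv2.imwrite("pics/"+out,cv2.resize(im[y0:y0+h,x0:x0+w],None,fx=k,fy=k,interpolation=cv2.INTER_CUBIC))
def rows(target,quat=None,yaw=None):
    """offset in tool axes from the measured pose"""
    s=ctrl.observe(); R=Rn.from_quat(s["eef_rot"]); return R.inv().apply(np.array(target)-s["eef_pos"])
E
python3 - <<'E'
from lib import *
t=cv2.imread("pics/top0.png");s=cv2.imread("pics/side0.png")
crop(t,130,190,250,140,3.2,"c1.png")
a=cv2.resize(t[320:420,20:160],None,fx=2.8,fy=2.8);b=cv2.resize(s[170:270,100:240],None,fx=2.8,fy=2.8)
c=cv2.resize(t[225:325,410:550],None,fx=2.8,fy=2.8);d=cv2.resize(s[330:460,340:455],(392,280))
cv2.imwrite("pics/c2.png",np.vstack([np.hstack([a,b]),np.hstack([c,d])]))
E
```

```text
(no output)
```

View pics/c1.png

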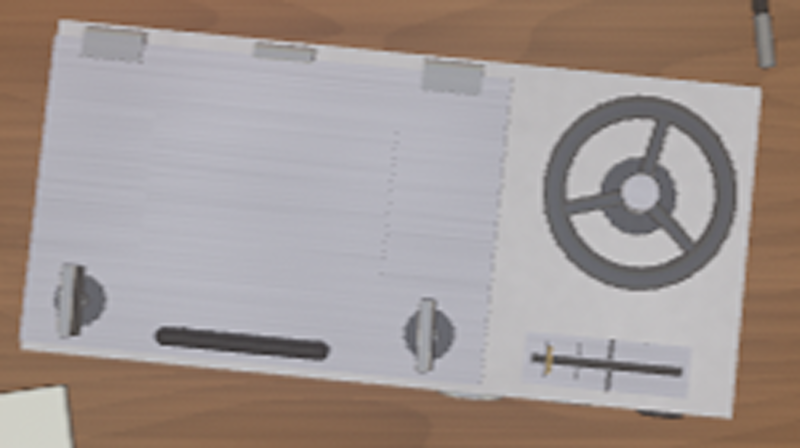

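View pics/c2.png

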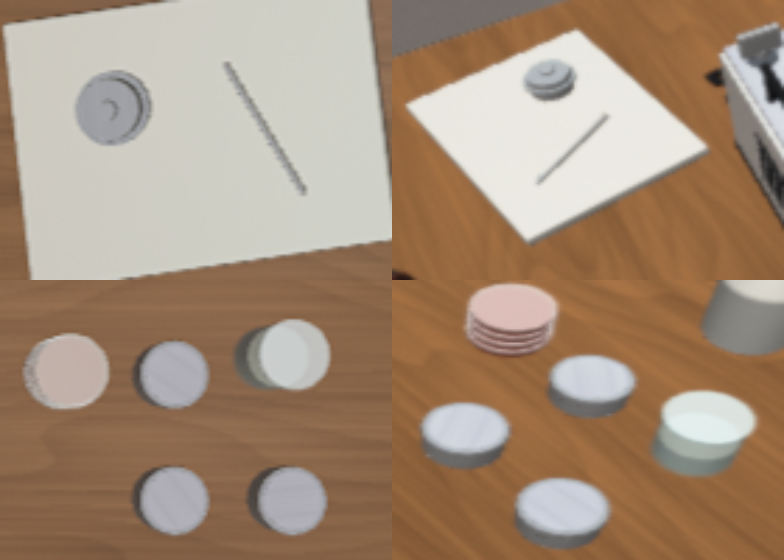

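Three tins stand at top-view (472,258), (472,303) and (514,303). The knobbed round thing on the paper at (60,358) is scenery. The pointer is about at the raised mark. Next I measure the chest in the side view.

```bash
python3 - <<'E'
from lib import *
s=cv2.imread("pics/side0.png"); crop(s,205,160,165,170,3.5,"c3.png")
t=cv2.imread("pics/top0.png")
for n,im,roi in(("top",t,(420,240,130,80)),("side",s,(340,355,75,100))):
    x,y,w,h=roi; hsv=cv2.cvtColor(im[y:y+h,x:x+w],cv2.COLOR_BGR2HSV)
    m=((hsv[...,1]<50)&(hsv[...,2]>135)).astype(np.uint8)*255
    N,l,st,c=cv2.connectedComponentsWithStats(m)
    for i in range(1,N):
        if st[i,4]>60:print(n,st[i],c[i]+[x,y])
E
```

```text
top [ 79   0  29  24 545] [513.67889908 251.5853211 ]
top [  0   4  29  27 634] [433.56466877 257.25709779]
top [ 41   7  24  24 453] [472.20971302 258.29801325]
top [ 41  52  24  24 454] [472.22026432 303.3722467 ]
top [ 83  52  24  24 454] [514.24229075 303.41409692]
side [ 46  10  26  22 433] [398.36489607 375.43187067]
side [  9  32  26  24 484] [361.06404959 398.45661157]
side [ 36  67  28  27 577] [389.67071057 434.75736568]
```

View pics/c3.png

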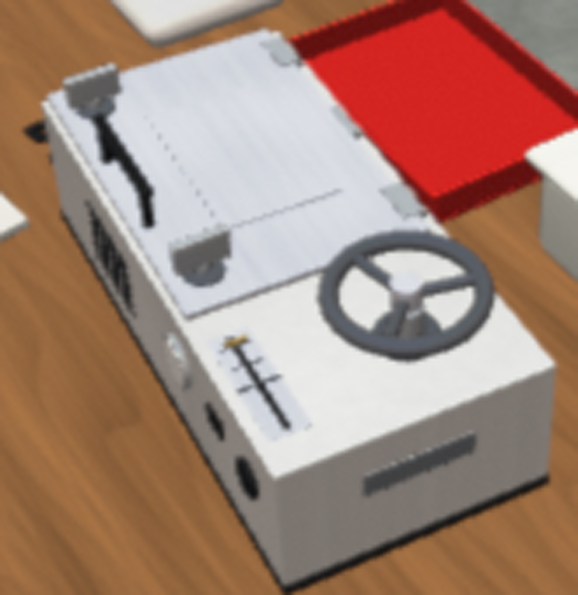

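```bash
python3 - <<'E'
from lib import *
S=lambda x,y:(x/3.5+205,y/3.5+160)
T=lambda x,y:(x/3.2+130,y/3.2+190)
A={"hub top z186":((406,284),(641,192)),"FR 130":((274,472),(732,417)),"BR 130":((552,362),(762,88)),"FL 130":((47,103),(22,348)),
"handleL":((100,118),(160,335)),"handleR":((149,222),(326,351)),"wingL top":((91,80),(69,299)),"wingR top":((201,245),(427,334)),
"bold":((260,386),(611,365)),"pointer":((236,343),(548,358))}
for k,(a,b) in A.items(): p,e=tri(S(*a),T(*b)); print(k,p.round(1),round(e,1))
for k,z in(("FR 130",130),("BR 130",130),("FL 130",130),("handleL",172),("handleR",172),("wingL top",172),("wingR top",172),("hub top z186",186),("pointer",138),("bold",134)):
    print(k,plane("top",*T(*A[k][1]),z).round(1),plane("side",*S(*A[k][0]),z).round(1))
for a,b in(((398.4,375.4),(472.2,258.3)),((361.1,398.5),(472.2,303.4)),((389.7,434.8),(514.2,303.4))):
    p,e=tri(a,b);print("tin",p.round(1),round(e,1),plane("top",*b,36).round(1),plane("side",*a,36).round(1))
E
```

```text
hub top z186 [563.1 -13.5 181.6] 1.1
FR 130 [417.9 -75.7 134.7] 1.1
BR 130 [634.5 -94.6 132.7] 1.2
FL 130 [461.4 392.4 126.7] 6.2
handleL [470.7 291.8 171.1] 3.2
handleR [459.7 190.4 140.7] 2.2
wingL top [492.  353.5 161.9] 0.8
wingR top [471.5 123.  161.6] 1.3
bold [451.2   3.8 127.8] 1.7
pointer [455.6  45.5 133.2] 1.4
FR 130 [417.  -75.9 130. ] [420.1 -72.4 130. ]
BR 130 [635.3 -95.2 130. ] [635.6 -92.4 130. ]
FL 130 [458.7 392.8 130. ] [462.5 386.1 130. ]
handleL [469.3 292.3 172. ] [471.7 289.8 172. ]
handleR [460.  186.5 172. ] [447.4 155.6 172. ]
wingL top [491.7 350.8 172. ] [487.5 339.8 172. ]
wingR top [471.3 122.4 172. ] [467.4 111.8 172. ]
hub top z186 [562.4 -13.  186. ] [561.  -17.7 186. ]
pointer [455.2  45.7 138. ] [454.2  40.7 138. ]
bold [450.8   4.3 134. ] [449.4  -2.  134. ]
tin [ 553.5 -344.4   34.5] 0.1 [ 553.4 -344.1   36. ] [ 552.7 -345.    36. ]
tin [ 450.4 -343.6   34.4] 0.3 [ 450.3 -343.1   36. ] [ 450.  -344.3   36. ]
tin [ 451.2 -439.8   34.7] 0.3 [ 451.1 -439.2   36. ] [ 450.8 -440.3   36. ]
```

```bash
cat >> lib.py <<'E'
YAW=-0.0875; C0=np.array([547.,149.,0]); CR=Rn.from_euler("z",YAW)
def chest(p): return CR.inv().apply(np.asarray(p,float)-C0)
def world(c): return CR.apply(np.asarray(c,float))+C0
def st():
    s=ctrl.observe(); y=Rn.from_quat(s["eef_rot"]).as_matrix()[:,1]
    print("t%.1f"%s["clock"],"w",s["eef_pos"].round(1),"chest",chest(s["eef_pos"]).round(1),"psi-yaw %.3f"%(np.arctan2(-y[0],y[1])-YAW),"F",s["force"].round(1),"w%.1f g%.1f"%(s["width"],s["grasp_force"]),"j1 %.2f j6 %.2f"%(s["joint_positions"][0],s["joint_positions"][5]))
def to(p): print("tool delta",rows(p).round(1))
if __name__=="__main__": st()
E
A='[-44.75,-17.1,0,0,0,0]'; 
python3 drive.py '[[-44.75,-17.1,0,0,0,0],[-44.75,-17.1,0,0,0,0],[-44.75,-17.1,0,0,0,0],[-44.75,-17.1,0,0,0,0],[-44.75,-17.1,0,0,0,0],[-44.75,-17.1,0,0,0,0],[-44.75,-17.1,0,0,0,0],[-44.75,-17.1,0,0,0,0],[0,0,0,0,0,0]]' 40 20
python3 drive.py '[[0,0,0,0,0,0.182],[0,0,0,0,0,0.182],[0,0,0,0,0,0.182],[0,0,0,0,0,0.182],[0,0,0,0,0,0.182],[0,0,0,0,0,0.182],[0,0,0,0,0,0.182],[0,0,0,0,0,0.182]]'
python3 drive.py '[[0,0,0,0,0,0.182],[0,0,0,0,0,0.182],[0,0,0,0,0,0.182],[0,0,0,0,0,0.182],[0,0,0,0,0,0.182],[0,0,0,0,0,0.182],[0,0,0,0,0,0.182],[0,0,0,0,0,0.182],[0,0,0,0,0,0]]'
python3 lib.py; python3 -c "
from lib import *
to([491.7,351.5,145])"
```

```text
clock: 1.23
eef_pos: [494.0, 350.3, 221.9]
eef_rot: [0.159, 0.987, -0.001, -0.0]
force: [0.3, 1.2, -0.2]
width: 40.0
grasp_force: 0.0
clock: 2.22
eef_pos: [490.8, 353.6, 222.1]
eef_rot: [0.776, 0.631, -0.0, -0.0]
force: [-0.5, -0.5, 0.1]
width: 40.2
grasp_force: 0.0
clock: 3.35
eef_pos: [491.0, 353.4, 222.1]
eef_rot: [0.999, -0.042, -0.001, 0.0]
force: [-0.2, -0.4, -0.3]
width: 40.0
grasp_force: 0.0
t3.4 w [491.  353.4 222.1] chest [-73.7 198.8 222.1] psi-yaw 3.145 F [-0.2 -0.4 -0.3] w40.0 g0.0 j1 0.49 j6 2.15
tool delta [ 1.   1.9 77.1]
```

```bash

python3 drive.py '[[1,2,25,0,0,0],[0,0,25,0,0,0],[0,0,20,0,0,0],[0,0,7,0,0,0],[0,0,0,0,0,0]]' 40 15
python3 drive.py '[[0,0,0,0,0,0],[0,0,0,0,0,0],[0,0,0,0,0,0],[0,0,0,0,0,0],[0,0,0,0,0,0]]' 0 15
python3 lib.py
```

```text
clock: 3.98
eef_pos: [492.5, 350.9, 145.3]
eef_rot: [0.999, -0.043, -0.0, 0.0]
force: [0.4, 0.7, 0.2]
width: 40.5
grasp_force: 0.0
clock: 4.6
eef_pos: [493.3, 352.6, 146.1]
eef_rot: [0.999, -0.043, 0.001, -0.002]
force: [2.0, 6.3, -0.4]
width: 9.1
grasp_force: 17.3
t4.6 w [493.3 352.6 146.1] chest [-71.3 198.2 146.1] psi-yaw 3.143 F [ 2.   6.3 -0.4] w9.1 g17.3 j1 0.49 j6 2.15
```

```bash

python3 drive.py '[[0,-1.5,0,0,0,0],[0,0,0,0,0,-0.16],[0,0,0,0,0,-0.16],[0,0,0,0,0,-0.16],[0,0,0,0,0,-0.16],[0,0,0,0,0,-0.16]]' 0 35
python3 drive.py '[[0,0,0,0,0,-0.16],[0,0,0,0,0,-0.16],[0,0,0,0,0,-0.16],[0,0,0,0,0,-0.16],[0,0,0,0,0,-0.14],[0,0,0,0,0,0],[0,0,0,0,0,0]]' 
python3 lib.py
```

```text
clock: 5.35
eef_pos: [493.2, 352.8, 146.1]
eef_rot: [0.936, 0.352, 0.001, -0.0]
force: [0.5, 1.8, 0.4]
width: 8.6
grasp_force: 37.6
clock: 6.22
eef_pos: [493.2, 352.8, 146.1]
eef_rot: [0.735, 0.678, 0.001, -0.0]
force: [-0.8, 4.3, 2.2]
width: 8.8
grasp_force: 37.6
t6.2 w [493.2 352.8 146.1] chest [-71.4 198.3 146.1] psi-yaw -1.563 F [-0.8  4.3  2.2] w8.8 g37.6 j1 0.49 j6 0.57
```

```bash

python3 drive.py '[[0,0,0,0,0,0],[0,0,0,0,0,0],[0,0,-25,0,0,0],[0,0,-35,0,0,0],[-50,0,0,0,0,0],[-50,0,0,0,0,0],[-50,0,0,0,0,0],[-50,0,0,0,0,0],[-30,0,0,0,0,0]]' 40
python3 drive.py '[[0,0,0,0,0,0.1577],[0,0,0,0,0,0.1577],[0,0,0,0,0,0.1577],[0,0,0,0,0,0.1577],[0,0,0,0,0,0.1577],[0,0,0,0,0,0.1577],[0,0,0,0,0,0.1577],[0,0,0,0,0,0.1577],[0,0,0,0,0,0.1577],[0,0,0,0,0,0.1577]]'
python3 drive.py '[[0,0,0,0,0,0]]'
python3 lib.py; python3 -c "
from lib import *
to(world([-71.4,-31.7,146]))"
```

```text
clock: 7.35
eef_pos: [474.3, 120.5, 204.9]
eef_rot: [0.734, 0.679, -0.001, -0.0]
force: [0.4, 0.1, -0.0]
width: 39.5
grasp_force: 0.0
clock: 8.6
eef_pos: [474.5, 122.5, 204.9]
eef_rot: [0.999, -0.045, -0.001, 0.0]
force: [-0.7, 0.4, 0.3]
width: 40.3
grasp_force: 0.0
clock: 8.72
eef_pos: [474.7, 122.6, 205.0]
eef_rot: [0.999, -0.041, -0.001, 0.0]
force: [-0.6, -0.6, -0.0]
width: 39.6
grasp_force: 0.0
t8.7 w [474.7 122.6 205. ] chest [-69.7 -32.6 205. ] psi-yaw 3.147 F [-0.6 -0.6 -0. ] w39.6 g0.0 j1 0.09 j6 1.75
tool delta [-1.6 -1.  59. ]
```

```bash

python3 drive.py '[[-1.6,-1,25,0,0,0],[0,0,25,0,0,0],[0,0,9,0,0,0],[0,0,0,0,0,0]]' 40 15
python3 drive.py '[[0,0,0,0,0,0],[0,0,0,0,0,0],[0,0,0,0,0,0],[0,0,0,0,0,0],[0,0,0,0,0,0]]' 0 15
python3 lib.py
python3 drive.py '[[0,0,0,0,0,0],[0,0,0,0,0,-0.16],[0,0,0,0,0,-0.16],[0,0,0,0,0,-0.16],[0,0,0,0,0,-0.16],[0,0,0,0,0,-0.16]]' 0 35
python3 drive.py '[[0,0,0,0,0,-0.16],[0,0,0,0,0,-0.16],[0,0,0,0,0,-0.16],[0,0,0,0,0,-0.16],[0,0,0,0,0,-0.14],[0,0,0,0,0,0],[0,0,0,0,0,0]]' 
python3 lib.py
```

```text
clock: 9.22
eef_pos: [473.2, 123.9, 146.1]
eef_rot: [0.999, -0.041, -0.001, 0.0]
force: [0.4, 0.4, 0.2]
width: 40.0
grasp_force: 0.0
clock: 9.85
eef_pos: [473.8, 123.7, 146.9]
eef_rot: [0.999, -0.041, 0.0, 0.0]
force: [-1.6, -3.4, 2.5]
width: 8.8
grasp_force: 15.0
t9.8 w [473.8 123.7 146.9] chest [-70.8 -31.6 146.9] psi-yaw 3.146 F [-1.6 -3.4  2.5] w8.8 g15.0 j1 0.09 j6 1.75
clock: 10.6
eef_pos: [473.6, 124.4, 146.9]
eef_rot: [0.936, 0.353, 0.0, -0.0]
force: [-2.4, -1.0, 3.9]
width: 8.8
grasp_force: 35.0
clock: 11.48
eef_pos: [472.9, 124.7, 146.9]
eef_rot: [0.733, 0.68, -0.0, -0.001]
force: [-4.4, 0.3, 7.1]
width: 8.6
grasp_force: 35.0
t11.5 w [472.9 124.7 146.9] chest [-71.7 -30.6 146.9] psi-yaw -1.558 F [-4.4  0.3  7.1] w8.6 g35.0 j1 0.10 j6 0.17
```

```bash

python3 drive.py '[[0,0,0,0,0,0],[0,0,0,0,0,0],[0,0,-25,0,0,0],[0,0,-35,0,0,0],[38,-8,0,0,0,0],[38,-8,0,0,0,0],[38,0,0,0,0,0],[0,0,0,0,0,0]]' 45
python3 lib.py; python3 -c "
from lib import *
to(world([-87.6,83.4,153]))"
```

```text
clock: 12.48
eef_pos: [465.9, 241.0, 206.3]
eef_rot: [0.732, 0.682, 0.0, -0.0]
force: [0.1, -1.1, 0.0]
width: 45.0
grasp_force: 0.0
t12.5 w [465.9 241.  206.3] chest [-88.8  84.6 206.3] psi-yaw -1.554 F [ 0.1 -1.1  0. ] w45.0 g0.0 j1 0.33 j6 0.40
tool delta [-1.2  1.2 53.3]
```

```bash

python3 drive.py '[[-1.2,1.2,25,0,0,-0.015],[0,0,23,0,0,0],[0,0,5,0,0,0],[0,0,0,0,0,0]]' 45 15
python3 lib.py
python3 drive.py '[[0,0,0,0,0,0],[0,0,0,0,0,0],[0,0,0,0,0,0],[0,0,0,0,0,0],[0,0,0,0,0,0]]' 0 30
python3 lib.py
python3 -c "
from lib import *
# arc: bar centre rel. hinge; tool delta: dy=chest x, dz=-up
n=12
th=np.linspace(0,1.58,n+1); x=-188*np.cos(th)+42*np.sin(th); z=188*np.sin(th)+42*np.cos(th)
print(np.c_[np.diff(x),-np.diff(z)].round(1).tolist())"
```

```text
clock: 12.98
eef_pos: [467.3, 237.2, 153.6]
eef_rot: [0.728, 0.686, -0.0, -0.0]
force: [-0.1, 0.2, 0.3]
width: 44.4
grasp_force: 0.0
t13.0 w [467.3 237.2 153.6] chest [-87.1  80.9 153.6] psi-yaw -1.543 F [-0.1  0.2  0.3] w44.4 g0.0 j1 0.32 j6 0.38
clock: 13.6
eef_pos: [466.8, 237.8, 153.7]
eef_rot: [0.728, 0.686, -0.0, -0.0]
force: [-2.5, -0.8, 3.0]
width: 10.9
grasp_force: 30.0
t13.6 w [466.8 237.8 153.7] chest [-87.6  81.4 153.7] psi-yaw -1.542 F [-2.5 -0.8  3. ] w10.9 g30.0 j1 0.32 j6 0.38
[[7.1, -24.3], [10.3, -23.2], [13.2, -21.6], [15.9, -19.7], [18.4, -17.4], [20.5, -14.9], [22.3, -12.0], [23.7, -9.0], [24.7, -5.8], [25.2, -2.5], [25.3, 0.8], [25.0, 4.1]]
```

```bash

python3 drive.py '[[-0.1,3,-12.2,0,0,0],[-0.1,4.1,-12.1,0,0,0],[-0.1,4.8,-11.8,0,0,0],[-0.2,5.5,-11.4,0,0,0],[-0.2,6.2,-11,0,0,0],[-0.2,7,-10.6,0,0,0],[-0.2,7.6,-10.1,0,0,0],[-0.2,8.3,-9.6,0,0,0]]' 0 40
python3 lib.py
python3 drive.py '[[-0.3,8.9,-9,0,0,0],[-0.3,9.5,-8.4,0,0,0],[-0.3,10,-7.8,0,0,0],[-0.3,10.5,-7.1,0,0,0],[-0.3,11,-6.4,0,0,0],[-0.3,11.3,-5.6,0,0,0],[-0.4,11.7,-4.9,0,0,0],[-0.4,12,-4.1,0,0,0]]'
python3 lib.py
python3 drive.py '[[-0.4,12.2,-3.3,0,0,0],[-0.4,12.5,-2.5,0,0,0],[-0.4,12.6,-1.7,0,0,0],[-0.4,12.6,-0.8,0,0,0],[-0.4,12.7,0,0,0,0],[-0.4,12.6,0.8,0,0,0],[-0.4,12.5,1.7,0,0,0],[-0.4,12.5,2.4,0,0,0],[0,0,0,0,0,0]]'
python3 lib.py
```

```text
clock: 14.6
eef_pos: [511.6, 233.7, 243.4]
eef_rot: [0.727, 0.686, -0.002, -0.002]
force: [-9.9, 2.1, -0.2]
width: 10.9
grasp_force: 40.1
t14.6 w [511.6 233.7 243.4] chest [-42.6  81.3 243.4] psi-yaw -1.542 F [-9.9  2.1 -0.2] w10.9 g40.1 j1 0.29 j6 0.35
clock: 15.6
eef_pos: [598.3, 225.8, 300.1]
eef_rot: [0.728, 0.686, 0.001, 0.001]
force: [-8.4, -0.6, 7.7]
width: 10.8
grasp_force: 40.0
t15.6 w [598.3 225.8 300.1] chest [ 44.4  81.  300.1] psi-yaw -1.542 F [-8.4 -0.6  7.7] w10.8 g40.0 j1 0.24 j6 0.30
clock: 16.73
eef_pos: [700.7, 216.3, 300.8]
eef_rot: [0.728, 0.686, 0.002, 0.002]
force: [3.0, -0.3, 4.0]
width: 11.0
grasp_force: 40.0
t16.7 w [700.7 216.3 300.8] chest [147.2  80.5 300.8] psi-yaw -1.543 F [ 3.  -0.3  4. ] w11.0 g40.0 j1 0.19 j6 0.25
```

```bash

python3 drive.py '[[0,0,0,0,0,0],[0,0,0,0,0,0],[0,0,-10,0,0,0],[0,0,-20,0,0,0],[0,0,-30,0,0,0]]' 26
python3 drive.py '[[-50,-16,0,0,0,0],[-50,-16,0,0,0,0],[-50,-16,0,0,0,0],[-50,-16,0,0,0,0],[-50,-16,0,0,0,0],[-50,-16,0,0,0,0],[-50,-16,0,0,0,0],[-50,-16,0,0,0,0],[-50,-16,0,0,0,0],[-50,-16,0,0,0,0]]' 87
python3 drive.py '[[-50,0,30,0,0,0],[-10,0,40,0,0,0],[0,0,40,0,0,0],[0,0,30,0,0,0],[0,0,0,0,0,0]]' 
python3 - <<'E'
from lib import *
st()
t=img("top");s=img("side");cv2.imwrite("pics/top1.png",t);cv2.imwrite("pics/side1.png",s)
a=cv2.resize(t[160:330,120:420],(600,340));b=cv2.resize(s[80:320,190:430],(340,340))
cv2.imwrite("pics/v1.png",np.hstack([cv2.resize(t[130:340,125:555],(480,234)),cv2.resize(s[90:325,190:500],(308,234))]))
crop(t,125,160,250,170,3.2,"v2.png")
E
```

```text
clock: 17.35
eef_pos: [697.7, 217.0, 360.1]
eef_rot: [0.728, 0.686, -0.0, -0.0]
force: [0.1, 0.8, -0.3]
width: 25.8
grasp_force: 0.0
clock: 18.6
eef_pos: [508.4, -274.4, 361.4]
eef_rot: [0.728, 0.686, 0.0, 0.001]
force: [0.9, -0.1, -0.0]
width: 86.8
grasp_force: 0.0
clock: 19.23
eef_pos: [504.4, -331.9, 217.7]
eef_rot: [0.728, 0.686, -0.0, -0.002]
force: [-0.7, -0.1, 0.2]
width: 86.9
grasp_force: 0.0
t19.2 w [ 504.4 -331.9  217.7] chest [  -0.5 -482.8  217.7] psi-yaw -1.542 F [-0.7 -0.1  0.2] w86.9 g0.0 j1 -0.71 j6 -0.65
```

View pics/v2.png

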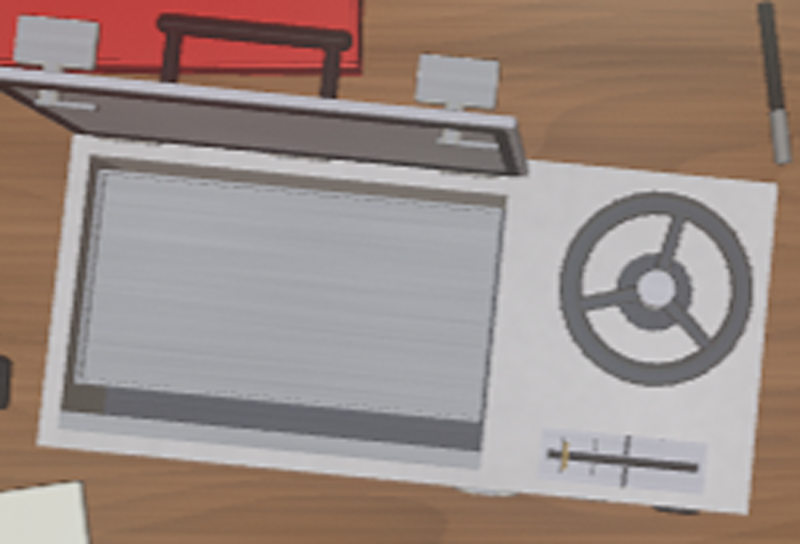

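View pics/side1.png

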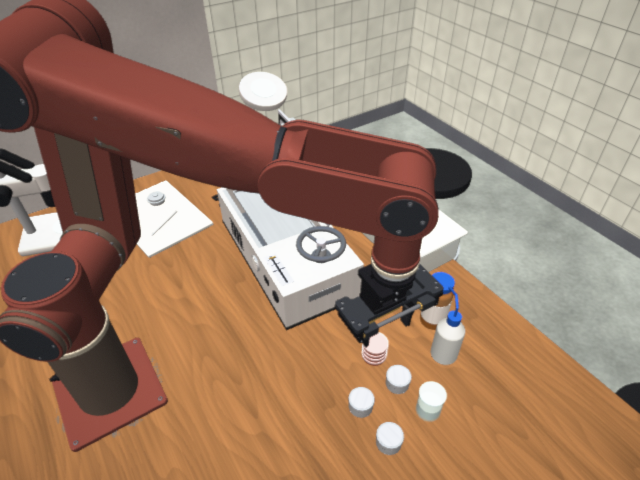

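```bash
python3 - <<'E'
from lib import *
s=cv2.imread("pics/side1.png");t=cv2.imread("pics/top1.png")
for n,im,roi in(("top",t,(420,240,130,80)),("side",s,(340,355,75,100))):
    x,y,w,h=roi; hsv=cv2.cvtColor(im[y:y+h,x:x+w],cv2.COLOR_BGR2HSV)
    m=((hsv[...,1]<50)&(hsv[...,2]>135)).astype(np.uint8)*255
    N,l,q,c=cv2.connectedComponentsWithStats(m)
    for i in range(1,N):
        if q[i,4]>60:print(n,q[i],(c[i]+[x,y]).round(1))
print("wash base",plane("side",447,354,0).round(),"cap",tri((454,318),(486,188)),"amber",tri((441,283),(443,166)))
print("dishes",plane("top",433.6,257.3,56).round(),"beaker",plane("top",513.7,251.6,70).round())
for k in((97,168),(503,208),(480,422),(80,385)): print(chest(plane("top",k[0]/3.2+125,k[1]/3.2+160,119)).round(1))
for k in((565,454),(626,461)): print("ptr/bold",chest(plane("top",k[0]/3.2+125,k[1]/3.2+160,136)).round(1))
E
```

```text
top [  0   4  29  27 634] [433.6 257.3]
top [ 40   7  25  24 459] [472.1 258.3]
top [84 16 19  8 98] [512.6 258.7]
top [ 40  52  25  24 461] [472.  303.4]
side [ 46  10  26  28 494] [397.9 376.9]
side [  9  32  26  30 539] [360.6 399.7]
side [ 36  67  28  29 610] [389.6 435.3]
wash base [ 704. -349.    0.] cap (array([ 698.74185012, -344.71365858,  138.75643712]), np.float64(2.153697123006135)) amber (array([ 745.34664793, -253.30733789,  139.98364142]), np.float64(1.3042929565868955))
dishes [ 554. -251.   56.] beaker [ 568. -427.   70.]
[ 77.4 220.4 119. ]
[ 76.7 -53.9 119. ]
[-67.5 -52.8 119. ]
[-68.4 215.2 119. ]
ptr/bold [ -82.5 -111.5  136. ]
ptr/bold [ -83.2 -151.9  136. ]
```

```bash
python3 -c "
from lib import *
to([553.4,-344.3,10])"
```

```text
tool delta [ -8.   47.5 211.4]
```

```bash
python3 lib.py
python3 drive.py '[[-8,24,50,0,0,0],[0,23.5,50,0,0,0],[0,0,50,0,0,0],[0,0,0,0,0,0]]' 75
python3 lib.py;python3 -c "
from lib import *
to([553.4,-344.3,10])"
```

```text
t19.3 w [ 506.  -333.2  221.3] chest [   1.3 -483.9  221.3] psi-yaw -1.542 F [0.4 0.8 0.1] w87.0 g0.0 j1 -0.71 j6 -0.65
clock: 19.82
eef_pos: [550.6, -341.8, 66.4]
eef_rot: [0.727, 0.686, -0.0, -0.003]
force: [-0.5, 0.9, -0.2]
width: 75.0
grasp_force: 0.0
t19.8 w [ 550.6 -341.8   66.4] chest [  46.5 -488.6   66.4] psi-yaw -1.542 F [-0.5  0.9 -0.2] w75.0 g0.0 j1 -0.68 j6 -0.62
tool delta [-2.6  3.2 56.4]
```

```bash

python3 drive.py '[[0,0,0,0,0,0],[0,0,20,0,0,0],[0,0,20,0,0,0],[0,0,15,0,0,0],[0,0,6,0,0,0],[0,0,0,0,0,0],[0,0,0,0,0,0]]' 75
python3 lib.py
python3 drive.py '[[0,0,0,0,0,0],[0,0,0,0,0,0],[0,0,0,0,0,0],[0,0,0,0,0,0]]' 0 30
python3 lib.py;python3 -c "
from lib import *
to(world([-25,167.5,210]))"
```

```text
clock: 20.7
eef_pos: [552.6, -343.8, 8.6]
eef_rot: [0.728, 0.686, 0.0, 0.0]
force: [-0.1, 1.2, 1.1]
width: 75.2
grasp_force: 0.0
t20.7 w [ 552.6 -343.8    8.6] chest [  48.7 -490.4    8.6] psi-yaw -1.542 F [-0.1  1.2  1.1] w75.2 g0.0 j1 -0.68 j6 -0.62
clock: 21.2
eef_pos: [552.6, -343.6, 8.5]
eef_rot: [0.728, 0.686, 0.0, 0.0]
force: [-0.4, 0.7, 1.2]
width: 55.4
grasp_force: 30.0
t21.2 w [ 552.6 -343.6    8.5] chest [  48.6 -490.3    8.5] psi-yaw -1.542 F [-0.4  0.7  1.2] w55.4 g30.0 j1 -0.68 j6 -0.62
tool delta [ 659.5  -54.7 -201.8]
```

```bash

python3 drive.py '[[0,0,-20,0,0,0],[0,0,-40,0,0,0],[0,0,-50,0,0,0],[0,0,-50,0,0,0],[0,0,-42,0,0,0],[0,0,0,0,0,0]]' 0 45
python3 drive.py '[[30,-4.5,0,0,0,0],[50,-4.5,0,0,0,0],[55,-4.5,0,0,0,0],[55,-4.5,0,0,0,0],[55,-4.5,0,0,0,0],[55,-4.5,0,0,0,0],[55,-4.5,0,0,0,0],[55,-4.5,0,0,0,0],[55,-4.5,0,0,0,0],[55,-4.5,0,0,0,0]]'
python3 drive.py '[[55,-4.5,0,0,0,0],[50,-4.5,0,0,0,0],[34.5,-0.7,0,0,0,0],[0,0,0,0,0,0],[0,0,0,0,0,0]]'
python3 lib.py;python3 -c "
from lib import *
to(world([-25,167.5,125]))
s=img('side');cv2.imwrite('pics/side2.png',s);cv2.imwrite('pics/v3.png',np.hstack([cv2.resize(s[150:330,190:400],(400,343)),cv2.resize(s[330:460,330:480],(400,343))]))"
```

```text
clock: 21.95
eef_pos: [554.5, -345.2, 217.0]
eef_rot: [0.728, 0.686, 0.001, 0.005]
force: [0.3, -0.7, 0.1]
width: 55.0
grasp_force: 45.0
clock: 23.2
eef_pos: [537.0, 179.9, 209.6]
eef_rot: [0.728, 0.686, -0.001, -0.0]
force: [0.8, -0.5, -1.0]
width: 55.4
grasp_force: 45.0
clock: 23.82
eef_pos: [536.0, 317.4, 209.4]
eef_rot: [0.728, 0.686, -0.001, -0.0]
force: [0.4, -0.8, -0.8]
width: 55.3
grasp_force: 45.0
t23.8 w [536.  317.4 209.4] chest [-25.7 166.8 209.4] psi-yaw -1.542 F [ 0.4 -0.8 -0.8] w55.3 g45.0 j1 0.41 j6 0.47
tool delta [ 0.7  0.8 84.4]
```

View pics/v3.png

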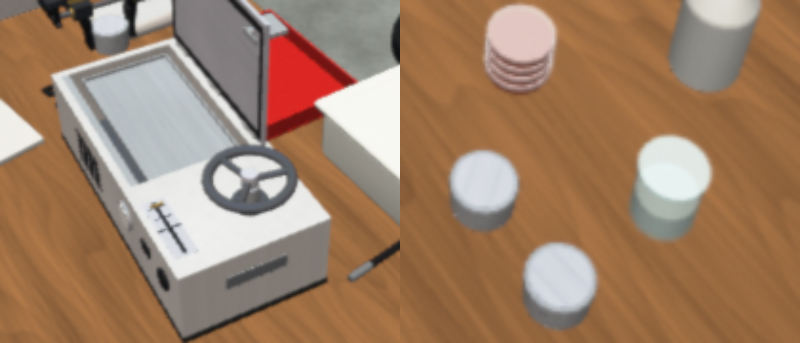

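```bash
python3 -c "
from lib import *
for a,b in(((141,183),(480,422)),((236,136),(503,208)),((84,80),(80,385))):
    p,e=tri((a[0]/1.905+190,a[1]/1.905+150),(b[0]/3.2+125,b[1]/3.2+160));print(p.round(1),chest(p).round(1),round(e,1))
"
python3 drive.py '[[0.7,0.8,30,0,0,0],[0,0,30,0,0,0],[0,0,15,0,0,0],[0,0,5,0,0,0],[0,0,0,0,0,0],[0,0,0,0,0,0]]'
python3 lib.py
python3 drive.py '[[0,0,2,0,0,0],[0,0,2,0,0,0],[0,0,0,0,0,0]]'
python3 lib.py
```

```text
[469.8 104.9 120.1] [-73.  -50.7 120.1] 12.0
[612.3  89.  148.8] [ 70.3 -54.1 148.8] 8.1
[500.1 369.1 115.6] [-66.  215.2 115.6] 5.3
clock: 24.62
eef_pos: [538.2, 319.1, 131.5]
eef_rot: [0.728, 0.686, 0.001, 0.0]
force: [-0.5, -0.0, -0.9]
width: 54.8
grasp_force: 45.0
t24.6 w [538.2 319.1 131.5] chest [-23.6 168.7 131.5] psi-yaw -1.542 F [-0.5 -0.  -0.9] w54.8 g45.0 j1 0.41 j6 0.47
clock: 25.0
eef_pos: [537.2, 318.8, 125.8]
eef_rot: [0.728, 0.686, -0.0, -0.0]
force: [0.3, -0.8, -0.2]
width: 55.3
grasp_force: 45.0
t25.0 w [537.2 318.8 125.8] chest [-24.6 168.3 125.8] psi-yaw -1.542 F [ 0.3 -0.8 -0.2] w55.3 g45.0 j1 0.41 j6 0.47
```

```bash

python3 drive.py '[[0,0,1.5,0,0,0],[0,0,1.5,0,0,0],[0,0,0,0,0,0]]'
python3 lib.py
python3 drive.py '[[0,0,0,0,0,0],[0,0,0,0,0,0],[0,0,-15,0,0,0],[0,0,-45,0,0,0],[0,0,-40,0,0,0],[0,0,0,0,0,0]]' 65
python3 lib.py;python3 -c "
from lib import *
to([450.3,-343.5,80])"
```

```text
clock: 25.38
eef_pos: [537.2, 318.7, 122.8]
eef_rot: [0.728, 0.686, -0.0, -0.0]
force: [-0.1, 0.3, -0.6]
width: 55.4
grasp_force: 45.0
t25.4 w [537.2 318.7 122.8] chest [-24.6 168.2 122.8] psi-yaw -1.542 F [-0.1  0.3 -0.6] w55.4 g45.0 j1 0.41 j6 0.47
clock: 26.12
eef_pos: [540.1, 320.0, 229.5]
eef_rot: [0.728, 0.686, 0.005, 0.002]
force: [0.3, -0.7, -0.3]
width: 64.6
grasp_force: 0.0
t26.1 w [540.1 320.  229.5] chest [-21.9 169.8 229.5] psi-yaw -1.542 F [ 0.3 -0.7 -0.3] w64.6 g0.0 j1 0.41 j6 0.47
tool delta [-668.4  -51.9  146. ]
```

```bash

python3 drive.py '[[-30,-4,0,0,0,0],[-50,-4,0,0,0,0],[-55,-4,0,0,0,0],[-55,-4,0,0,0,0],[-55,-4,0,0,0,0],[-55,-4,0,0,0,0],[-55,-4,0,0,0,0],[-55,-4,0,0,0,0],[-55,-4,0,0,0,0],[-55,-4,0,0,0,0]]' 75
python3 drive.py '[[-55,-4,0,0,0,0],[-55,-4,20,0,0,0],[-34,-2,50,0,0,0],[0,0,50,0,0,0],[0,0,20,0,0,0],[0,0,0,0,0,0],[0,0,0,0,0,0]]'
python3 - <<'E'
from lib import *
st();to([450.3,-343.5,8.5])
s=img("side");cv2.imwrite("pics/side3.png",s)
x,y,w,h=340,355,75,100; hsv=cv2.cvtColor(s[y:y+h,x:x+w],cv2.COLOR_BGR2HSV)
m=((hsv[...,1]<50)&(hsv[...,2]>135)).astype(np.uint8)*255
N,l,q,c=cv2.connectedComponentsWithStats(m)
for i in range(1,N):
    if q[i,4]>60:print(q[i],(c[i]+[x,y]).round(1))
E
```

```text
clock: 27.38
eef_pos: [466.1, -199.5, 223.1]
eef_rot: [0.728, 0.686, 0.0, 0.0]
force: [0.2, -0.2, 0.8]
width: 75.1
grasp_force: 0.0
clock: 28.25
eef_pos: [448.9, -341.6, 84.3]
eef_rot: [0.728, 0.686, 0.0, 0.001]
force: [-0.3, -0.3, 0.7]
width: 75.0
grasp_force: 0.0
t28.2 w [ 448.9 -341.6   84.3] chest [ -54.8 -497.3   84.3] psi-yaw -1.542 F [-0.3 -0.3  0.7] w75.0 g0.0 j1 -0.79 j6 -0.73
tool delta [-1.7  1.4 75.8]
[  8  32  27  30 530] [360.8 400. ]
[ 36  67  28  30 616] [389.6 435.5]
```

Both remaining tins are unmoved. Picking tin 2.

```bash

python3 drive.py '[[-1.7,1.4,25,0,0,0],[0,0,25,0,0,0],[0,0,20,0,0,0],[0,0,6,0,0,0],[0,0,0,0,0,0],[0,0,0,0,0,0]]' 75
python3 lib.py
python3 drive.py '[[0,0,0,0,0,0],[0,0,0,0,0,0],[0,0,0,0,0,0],[0,0,0,0,0,0]]' 0 45
python3 drive.py '[[0,0,-20,0,0,0],[0,0,-40,0,0,0],[0,0,-50,0,0,0],[0,0,-50,0,0,0],[0,0,-42,0,0,0],[0,0,0,0,0,0],[0,0,0,0,0,0]]' 0 45
python3 lib.py;python3 -c "
from lib import *
to(world([-25,82.5,210]))"
```

```text
clock: 29.05
eef_pos: [450.3, -343.6, 8.1]
eef_rot: [0.728, 0.686, 0.0, 0.001]
force: [-0.2, -0.1, 0.8]
width: 74.9
grasp_force: 0.0
t29.1 w [ 450.3 -343.6    8.1] chest [ -53.3 -499.1    8.1] psi-yaw -1.542 F [-0.2 -0.1  0.8] w74.9 g0.0 j1 -0.79 j6 -0.73
clock: 29.55
eef_pos: [450.0, -343.1, 7.5]
eef_rot: [0.728, 0.686, 0.0, 0.0]
force: [1.5, 0.5, 2.4]
width: 55.1
grasp_force: 45.0
clock: 30.42
eef_pos: [449.2, -342.5, 209.0]
eef_rot: [0.728, 0.686, -0.0, -0.0]
force: [-0.4, 0.8, -0.7]
width: 55.1
grasp_force: 45.0
t30.4 w [ 449.2 -342.5  209. ] chest [ -54.5 -498.2  209. ] psi-yaw -1.542 F [-0.4  0.8 -0.7] w55.1 g45.0 j1 -0.79 j6 -0.73
tool delta [579.6  46.   -0.9]
```

```bash

python3 drive.py '[[30,4,0,0,0,0],[50,4,0,0,0,0],[55,4,0,0,0,0],[55,4,0,0,0,0],[55,4,0,0,0,0],[55,4,0,0,0,0],[55,4,0,0,0,0],[55,4,0,0,0,0],[55,4,0,0,0,0],[55,4,0,0,0,0]]'
python3 drive.py '[[45,4,0,0,0,0],[14.6,2,0,0,0,0],[0,0,30,0,0,0],[0,0,30,0,0,0],[0,0,15,0,0,0],[0,0,5,0,0,0],[0,0,0,0,0,0],[0,0,0,0,0,0],[0,0,0,0,0,0]]'
python3 lib.py;python3 -c "
from lib import *
to(world([-25,82.5,122]))"
```

```text
clock: 31.68
eef_pos: [518.8, 175.4, 206.9]
eef_rot: [0.728, 0.686, -0.002, -0.001]
force: [0.8, -0.7, -0.5]
width: 54.9
grasp_force: 45.0
clock: 32.8
eef_pos: [530.4, 233.2, 130.1]
eef_rot: [0.728, 0.686, 0.001, 0.0]
force: [-0.2, 0.5, -0.7]
width: 55.1
grasp_force: 45.0
t32.8 w [530.4 233.2 130.1] chest [-23.9  82.4 130.1] psi-yaw -1.542 F [-0.2  0.5 -0.7] w55.1 g45.0 j1 0.28 j6 0.34
tool delta [ 0.1 -1.1  8.1]
```

```bash

python3 drive.py '[[0,-1,3,0,0,0],[0,0,3,0,0,0],[0,0,2,0,0,0],[0,0,0,0,0,0],[0,0,0,0,0,0]]'
python3 lib.py
python3 drive.py '[[0,0,0,0,0,0],[0,0,0,0,0,0],[0,0,-15,0,0,0],[0,0,-45,0,0,0],[0,0,-40,0,0,0],[0,0,0,0,0,0]]' 65
python3 drive.py '[[-30,-11,0,0,0,0],[-50,-11,0,0,0,0],[-55,-11,0,0,0,0],[-55,-11,0,0,0,0],[-55,-11,0,0,0,0],[-55,-11,0,0,0,0],[-55,-11,0,0,0,0],[-55,-11,0,0,0,0],[-55,-11,0,0,0,0],[-55,-11,0,0,0,0]]' 75
python3 drive.py '[[-55,-4,0,0,0,0],[-55,-4,0,0,0,0],[-34,-2,50,0,0,0],[0,0,50,0,0,0],[0,0,20,0,0,0],[0,0,0,0,0,0],[0,0,0,0,0,0]]'
python3 - <<'E'
from lib import *
st();to([451.1,-439.7,8.5])
s=img("side");cv2.imwrite("pics/side4.png",s)
x,y,w,h=340,355,75,100; hsv=cv2.cvtColor(s[y:y+h,x:x+w],cv2.COLOR_BGR2HSV)
m=((hsv[...,1]<50)&(hsv[...,2]>135)).astype(np.uint8)*255
N,l,q,c=cv2.connectedComponentsWithStats(m)
for i in range(1,N):
    if q[i,4]>60:print(q[i],(c[i]+[x,y]).round(1))
E
```

```text
clock: 33.42
eef_pos: [528.7, 233.0, 121.0]
eef_rot: [0.728, 0.686, -0.0, -0.0]
force: [0.1, 0.7, -0.8]
width: 54.7
grasp_force: 45.0
t33.4 w [528.7 233.  121. ] chest [-25.6  82.1 121. ] psi-yaw -1.542 F [ 0.1  0.7 -0.8] w54.7 g45.0 j1 0.28 j6 0.34
clock: 34.17
eef_pos: [531.5, 233.9, 227.1]
eef_rot: [0.728, 0.686, 0.004, 0.002]
force: [-0.3, 0.9, -0.6]
width: 65.0
grasp_force: 0.0
clock: 35.42
eef_pos: [387.3, -281.1, 221.1]
eef_rot: [0.728, 0.686, 0.0, 0.0]
force: [1.1, -0.3, -0.1]
width: 75.0
grasp_force: 0.0
clock: 36.3
eef_pos: [370.2, -423.3, 102.3]
eef_rot: [0.728, 0.686, -0.0, 0.001]
force: [-0.3, 0.2, -0.1]
width: 75.1
grasp_force: 0.0
t36.3 w [ 370.2 -423.3  102.3] chest [-126.1 -585.6  102.3] psi-yaw -1.542 F [-0.3  0.2 -0.1] w75.1 g0.0 j1 -0.99 j6 -0.93
tool delta [-11.4  81.6  93.9]
[  0  34  41  13 119] [358.8 396.9]
[ 36  67  28  29 606] [389.6 435.3]
```

```bash

python3 drive.py '[[-5.7,40,0,0,0,0],[-5.7,41.6,0,0,0,0],[0,0,0,0,0,0],[0,0,0,0,0,0],[0,0,30,0,0,0],[0,0,30,0,0,0],[0,0,20,0,0,0],[0,0,10,0,0,0],[0,0,0,0,0,0],[0,0,0,0,0,0]]' 75
python3 lib.py
```

```text
clock: 37.6
eef_pos: [451.1, -439.7, 12.3]
eef_rot: [0.728, 0.686, -0.0, 0.001]
force: [0.6, 0.4, 0.3]
width: 75.1
grasp_force: 0.0
t37.6 w [ 451.1 -439.7   12.3] chest [ -44.1 -594.9   12.3] psi-yaw -1.542 F [0.6 0.4 0.3] w75.1 g0.0 j1 -0.90 j6 -0.84
```

```bash

python3 drive.py '[[0,0,0,0,0,0],[0,0,0,0,0,0],[0,0,0,0,0,0],[0,0,0,0,0,0]]' 0 45
python3 drive.py '[[0,0,-20,0,0,0],[0,0,-40,0,0,0],[0,0,-50,0,0,0],[0,0,-50,0,0,0],[0,0,-42,0,0,0],[0,0,0,0,0,0],[0,0,0,0,0,0]]' 0 45
python3 lib.py;python3 -c "
from lib import *
to(world([-25,-2.5,212]))"
```

```text
clock: 38.1
eef_pos: [450.9, -439.2, 11.5]
eef_rot: [0.728, 0.686, 0.0, 0.0]
force: [1.0, 0.2, 3.2]
width: 55.4
grasp_force: 45.0
clock: 38.98
eef_pos: [450.2, -438.5, 213.0]
eef_rot: [0.728, 0.686, -0.0, -0.0]
force: [-0.4, -0.2, -1.8]
width: 55.2
grasp_force: 45.0
t39.0 w [ 450.2 -438.5  213. ] chest [ -45.1 -593.8  213. ] psi-yaw -1.542 F [-0.4 -0.2 -1.8] w55.2 g45.0 j1 -0.90 j6 -0.84
tool delta [590.4  36.9   1.1]
```

```bash

python3 drive.py '[[30,3,0,0,0,0],[50,3,0,0,0,0],[55,3,0,0,0,0],[55,3,0,0,0,0],[55,3,0,0,0,0],[55,3,0,0,0,0],[55,3,0,0,0,0],[55,3,0,0,0,0],[55,3,0,0,0,0],[55,3,0,0,0,0]]'
python3 drive.py '[[50,4,0,0,0,0],[20.4,3,0,0,0,0],[0,0,30,0,0,0],[0,0,30,0,0,0],[0,0,15,0,0,0],[0,0,4,0,0,0],[0,0,0,0,0,0],[0,0,0,0,0,0],[0,0,0,0,0,0]]'
python3 lib.py;python3 -c "
from lib import *
to(world([-25,-2.5,125.5]))"
```

```text
clock: 40.22
eef_pos: [509.7, 80.2, 211.0]
eef_rot: [0.728, 0.686, -0.001, -0.001]
force: [0.6, 0.5, -0.8]
width: 54.9
grasp_force: 45.0
clock: 41.35
eef_pos: [522.9, 148.3, 135.1]
eef_rot: [0.728, 0.686, 0.001, 0.001]
force: [-0.3, -0.4, -1.2]
width: 55.1
grasp_force: 45.0
t41.4 w [522.9 148.3 135.1] chest [-23.9  -2.8 135.1] psi-yaw -1.542 F [-0.3 -0.4 -1.2] w55.1 g45.0 j1 0.13 j6 0.19
tool delta [ 0.3 -1.1  9.6]
```

```bash

python3 drive.py '[[0,-1,4,0,0,0],[0,0,3,0,0,0],[0,0,2.5,0,0,0],[0,0,0,0,0,0],[0,0,0,0,0,0]]'
python3 lib.py
python3 drive.py '[[0,0,0,0,0,0],[0,0,0,0,0,0],[0,0,-15,0,0,0],[0,0,-45,0,0,0],[0,0,-40,0,0,0],[0,0,0,0,0,0]]' 65
python3 drive.py '[[-45,-35,0,0,0,0],[-45,-35,0,0,0,0],[-45,-35,0,0,0,0],[-45,-35,0,0,0,0],[-45,0,0,0,0,0],[-45,0,0,0,0,0],[-40,0,0,0,0,0],[0,0,0,0,0,0]]'
python3 - <<'E'
from lib import *
st();t=img("top");s=img("side");cv2.imwrite("pics/top5.png",t);cv2.imwrite("pics/side5.png",s)
cv2.imwrite("pics/v5.png",np.hstack([cv2.resize(t[165:330,125:385],(500,317)),cv2.resize(s[130:330,195:385],(300,317))]))
E
```

```text
clock: 41.98
eef_pos: [521.3, 148.3, 124.5]
eef_rot: [0.728, 0.686, -0.0, -0.0]
force: [1.0, -0.4, -1.7]
width: 55.0
grasp_force: 45.0
t42.0 w [521.3 148.3 124.5] chest [-25.6  -2.9 124.5] psi-yaw -1.542 F [ 1.  -0.4 -1.7] w55.0 g45.0 j1 0.13 j6 0.19
clock: 42.72
eef_pos: [524.1, 148.8, 230.3]
eef_rot: [0.728, 0.686, 0.004, 0.003]
force: [-0.6, 0.4, -0.3]
width: 65.2
grasp_force: 0.0
clock: 43.72
eef_pos: [362.6, -154.8, 224.4]
eef_rot: [0.729, 0.684, -0.0, -0.0]
force: [0.8, -0.0, -0.1]
width: 65.2
grasp_force: 0.0
t43.7 w [ 362.6 -154.8  224.4] chest [-157.1 -318.7  224.4] psi-yaw -1.547 F [ 0.8 -0.  -0.1] w65.2 g0.0 j1 -0.60 j6 -0.54
```

View pics/v5.png

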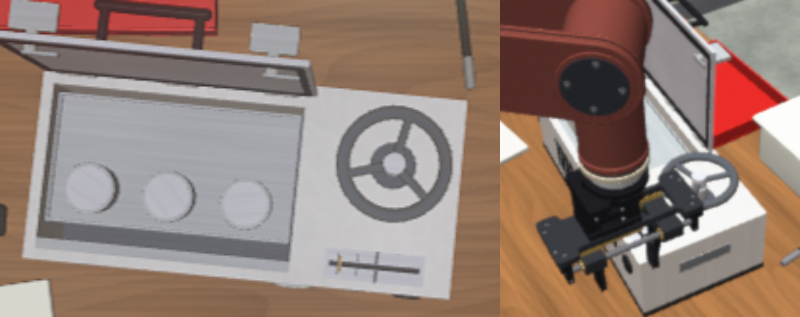

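```bash
python3 - <<'E'
from lib import *
t=cv2.imread("pics/top5.png");s=cv2.imread("pics/side4.png")
for n,im,(x,y,w,h) in(("top",t,(295,215,70,68)),("side",s,(290,218,65,55))):
    g=cv2.cvtColor(im[y:y+h,x:x+w],cv2.COLOR_BGR2GRAY); m=(g<140).astype(np.uint8)
    cs,_=cv2.findContours(m,cv2.RETR_EXTERNAL,cv2.CHAIN_APPROX_NONE); c=max(cs,key=cv2.contourArea)
    e=cv2.fitEllipse(c); print(n,e[0][0]+x,e[0][1]+y,e[1])
    if n=="top":
        ct=(e[0][0]+x,e[0][1]+y); W=plane("top",*ct,177); print(W,chest(W))
        a=np.radians(np.arange(-180,180,3)); v=[]
        for th in a:
            vals=[]
            for r in(24,28,32):
                u=proj("top",W+[r*np.cos(th),r*np.sin(th),-2]); vals.append(float(cv2.cvtColor(im,cv2.COLOR_BGR2GRAY)[int(round(u[1])),int(round(u[0]))]))
            v.append(np.mean(vals))
        print([int(np.degrees(b).round()) for b,k in zip(a,v) if k<130])
    else: cs_=(e[0][0]+x,e[0][1]+y)
print(tri(cs_,ct))
E
```

```text
top 329.63058853149414 249.87163925170898 (59.537940979003906, 60.0059814453125)
[563.0495404  -11.94751642 177.        ] [  30.05308413 -158.92923873  177.        ]
[-144, -141, -138, -135, -132, -129, -24, -21, -18, -15, -12, -9, 93, 96, 99, 102, 105, 108, 111]
side 320.2011489868164 247.14085388183594 (59.20459747314453, 71.4240951538086)
(array([563.1389587 , -12.06413249, 160.208701  ]), np.float64(1.7159417393565994))
```

```bash

python3 drive.py '[[0,0,0,0,0,-0.1861],[0,0,0,0,0,-0.1861],[0,0,0,0,0,-0.1861],[0,0,0,0,0,-0.1861],[0,0,0,0,0,-0.1861],[0,0,0,0,0,-0.1861],[0,0,0,0,0,-0.1861],[0,0,0,0,0,-0.1861],[0,0,0,0,0,-0.1861],[0,0,0,0,0,-0.1861]]' 40
python3 drive.py '[[0,0,0,0,0,0],[0,0,0,0,0,0]]' 40
python3 lib.py;python3 -c "
from lib import *
to([575.4,-65.6,224])"
```

```text
clock: 45.08
eef_pos: [363.4, -151.3, 224.4]
eef_rot: [-0.12, 0.993, 0.0, -0.0]
force: [0.4, 0.4, -0.1]
width: 40.4
grasp_force: 0.0
clock: 45.32
eef_pos: [363.3, -152.1, 224.5]
eef_rot: [-0.114, 0.993, 0.0, -0.0]
force: [0.2, -0.6, -0.6]
width: 39.9
grasp_force: 0.0
t45.3 w [ 363.3 -152.1  224.5] chest [-156.7 -316.   224.5] psi-yaw 0.316 F [ 0.2 -0.6 -0.6] w39.9 g0.0 j1 -0.60 j6 -2.40
tool delta [-226.2   36.1    0.5]
```

```bash

python3 drive.py '[[-45,7.2,0,0,0,0],[-45,7.2,0,0,0,0],[-45,7.2,0,0,0,0],[-45,7.2,0,0,0,0],[-46,7.2,0,0,0,0],[0,0,0,0,0,0],[0,0,0,0,0,0]]' 40
python3 lib.py;python3 -c "
from lib import *
to([575.4,-65.6,156])"
```

```text
clock: 46.2
eef_pos: [574.3, -65.8, 224.0]
eef_rot: [-0.115, 0.993, 0.0, -0.001]
force: [-0.2, -0.2, -0.4]
width: 39.9
grasp_force: 0.0
t46.2 w [574.3 -65.8 224. ] chest [  46.  -211.6  224. ] psi-yaw 0.318 F [-0.2 -0.2 -0.4] w39.9 g0.0 j1 -0.25 j6 -2.05
tool delta [-1.2 -0.1 68. ]
```

```bash

python3 drive.py '[[-1,0,25,0,0,0],[0,0,25,0,0,0],[0,0,13,0,0,0],[0,0,5,0,0,0],[0,0,0,0,0,0]]' 40
python3 lib.py
python3 drive.py '[[0,0,0,0,0,0],[0,0,0,0,0,0],[0,0,0,0,0,0],[0,0,0,0,0,0]]' 0 20
python3 lib.py
python3 drive.py '[[9.58,0.84,0,0,0,0.175],[9.58,0.84,0,0,0,0.175],[9.58,0.84,0,0,0,0.175]]' 0 40
python3 lib.py
```

```text
clock: 46.82
eef_pos: [576.0, -66.0, 157.1]
eef_rot: [-0.115, 0.993, -0.0, 0.0]
force: [0.0, 0.2, 0.2]
width: 40.2
grasp_force: 0.0
t46.8 w [576.  -66.  157.1] chest [  47.7 -211.7  157.1] psi-yaw 0.318 F [0.  0.2 0.2] w40.2 g0.0 j1 -0.25 j6 -2.05
clock: 47.32
eef_pos: [576.2, -65.9, 156.9]
eef_rot: [-0.115, 0.993, -0.0, 0.0]
force: [-0.5, -0.3, 0.8]
width: 14.8
grasp_force: 19.3
t47.3 w [576.2 -65.9 156.9] chest [  47.8 -211.5  156.9] psi-yaw 0.319 F [-0.5 -0.3  0.8] w14.8 g19.3 j1 -0.25 j6 -2.05
clock: 47.7
eef_pos: [547.6, -64.3, 156.8]
eef_rot: [0.149, 0.989, 0.001, 0.0]
force: [2.6, 4.7, 0.7]
width: 14.4
grasp_force: 38.9
t47.7 w [547.6 -64.3 156.8] chest [  19.3 -212.4  156.8] psi-yaw -0.212 F [2.6 4.7 0.7] w14.4 g38.9 j1 -0.26 j6 -1.53
```

Turning well with low forces; on to the full 120°.

```bash

python3 drive.py '[[9.58,0.84,0,0,0,0.175],[9.58,0.84,0,0,0,0.175],[9.58,0.84,0,0,0,0.175],[9.58,0.84,0,0,0,0.175]]'
python3 lib.py
python3 drive.py '[[9.58,0.84,0,0,0,0.175],[9.58,0.84,0,0,0,0.175],[9.58,0.84,0,0,0,0.175],[9.58,0.84,0,0,0,0.175],[9.58,0.84,0,0,0,0.175],[0,0,0,0,0,0],[0,0,0,0,0,0]]'
python3 lib.py
python3 drive.py '[[0,0,0,0,0,0],[0,0,0,0,0,0],[0,0,-25,0,0,0],[0,0,-25,0,0,0],[0,0,0,0,0,0],[0,0,0,0,0,0]]' 40
python3 lib.py; python3 -c "
from lib import *
to([575.4,-65.6,206])
t=img('top');cv2.imwrite('pics/top6.png',t)"
```

```text
clock: 48.2
eef_pos: [518.7, -41.1, 156.9]
eef_rot: [0.479, 0.878, 0.002, 0.001]
force: [9.2, 4.9, -4.7]
width: 14.1
grasp_force: 38.8
t48.2 w [518.7 -41.1 156.9] chest [ -11.6 -191.8  156.9] psi-yaw -0.912 F [ 9.2  4.9 -4.7] w14.1 g38.8 j1 -0.23 j6 -0.80
clock: 49.08
eef_pos: [513.8, 4.5, 156.9]
eef_rot: [0.804, 0.594, 0.003, 0.002]
force: [11.9, 2.5, -7.7]
width: 13.9
grasp_force: 38.7
t49.1 w [513.8   4.5 156.9] chest [ -20.4 -146.9  156.9] psi-yaw -1.781 F [11.9  2.5 -7.7] w13.9 g38.7 j1 -0.15 j6 0.15
clock: 49.82
eef_pos: [510.1, 4.0, 205.6]
eef_rot: [0.804, 0.594, -0.0, -0.0]
force: [0.8, -1.0, -0.2]
width: 39.7
grasp_force: 0.0
t49.8 w [510.1   4.  205.6] chest [ -24.1 -147.7  205.6] psi-yaw -1.781 F [ 0.8 -1.  -0.2] w39.7 g0.0 j1 -0.15 j6 0.15
tool delta [-47.3  82.8  -0.5]
```

```bash

python3 drive.py '[[-23.6,41.4,0,0,0,0],[-23.6,41.4,0,0,0,0],[0,0,0,0,0,-0.175],[0,0,0,0,0,-0.175],[0,0,0,0,0,-0.175],[0,0,0,0,0,-0.175],[0,0,0,0,0,-0.175],[0,0,0,0,0,-0.175]]'
python3 drive.py '[[0,0,0,0,0,-0.175],[0,0,0,0,0,-0.175],[0,0,0,0,0,-0.175],[0,0,0,0,0,-0.175],[0,0,0,0,0,-0.175],[0,0,0,0,0,-0.175],[0,0,0,0,0,0],[0,0,0,0,0,0]]'
python3 lib.py; python3 -c "
from lib import *
to([576.5,-65.6,156.5])
t=img('top');cv2.imwrite('pics/top6.png',t);crop(t,290,190,100,140,4,'v6.png')"
```

```text
clock: 50.88
eef_pos: [575.1, -65.3, 204.8]
eef_rot: [0.395, 0.918, -0.0, -0.001]
force: [0.3, 0.8, 0.5]
width: 40.2
grasp_force: 0.0
clock: 51.88
eef_pos: [575.6, -65.4, 205.7]
eef_rot: [-0.114, 0.994, 0.0, -0.001]
force: [0.0, -0.6, -0.3]
width: 39.6
grasp_force: 0.0
t51.9 w [575.6 -65.4 205.7] chest [  47.2 -211.1  205.7] psi-yaw 0.315 F [ 0.  -0.6 -0.3] w39.6 g0.0 j1 -0.25 j6 -2.05
tool delta [-0.9 -0.4 49.2]
```

View pics/v6.png

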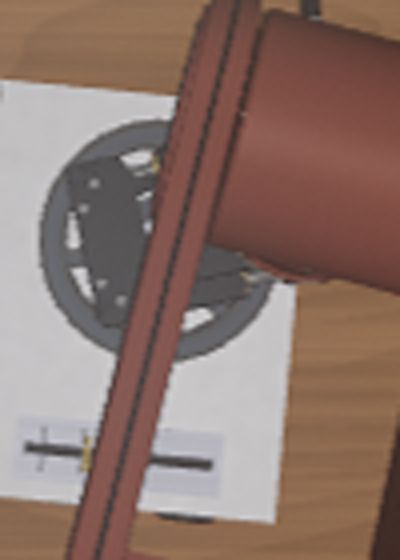

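```bash
cat > ptr.py <<'E'
from lib import *
def brass(im):
    h=cv2.cvtColor(im,cv2.COLOR_BGR2HSV).astype(int); y,x=np.mgrid[285:320,290:350]; a=h[285:320,290:350]
    m=(a[...,0]>15)&(a[...,0]<35)&(a[...,1]>60); return x[m].mean(),y[m].mean(),m.sum()
E
python3 - <<'E'
from ptr import *
for f in("top0","top1","top5","top6"):
    b=brass(cv2.imread(f"pics/{f}.png"));print(f,b,chest(plane("top",b[0],b[1],138)).round(1))
im=cv2.cvtColor(cv2.imread("pics/top5.png"),cv2.COLOR_BGR2GRAY).astype(float)
# bold mark: dark columns away from slot
for dx in(-11,11):
  for Y in np.arange(-95,-170,-1.0):
    pass
prof=[]
Ys=np.arange(-100,-170,-0.5)
for Y in Ys:
    v=[]
    for X in(-91,-90,-89,-77,-76,-75):
        u=proj("top",world([X,Y,131])); v.append(cv2.getRectSubPix(im.astype(np.float32),(1,1),(float(u[0]),float(u[1])))[0,0])
    prof.append(np.mean(v))
prof=np.array(prof); print([(float(y),int(p)) for y,p in zip(Ys,prof) if p<165])
E
```

```text
top0 (np.float64(301.27272727272725), np.float64(301.6363636363636), np.int64(11)) [ -81.9 -110.9  138. ]
top1 (np.float64(301.27272727272725), np.float64(301.6363636363636), np.int64(11)) [ -81.9 -110.9  138. ]
top5 (np.float64(301.27272727272725), np.float64(301.6363636363636), np.int64(11)) [ -81.9 -110.9  138. ]
top6 (np.float64(311.26666666666665), np.float64(303.6), np.int64(15)) [ -84.  -132.2  138. ]
[(-108.0, 158), (-108.5, 151), (-109.0, 145), (-109.5, 141), (-110.0, 143), (-110.5, 147), (-111.0, 151), (-111.5, 158), (-128.5, 164), (-129.0, 161), (-129.5, 160), (-130.0, 159), (-130.5, 161), (-148.5, 159), (-149.0, 148), (-149.5, 137), (-150.0, 127), (-150.5, 125), (-151.0, 124), (-151.5, 128), (-152.0, 138), (-152.5, 149), (-153.0, 161)]
```

```bash

python3 drive.py '[[-1,0,25,0,0,0],[0,0,19,0,0,0],[0,0,5,0,0,0],[0,0,0,0,0,0]]' 40
python3 drive.py '[[0,0,0,0,0,0],[0,0,0,0,0,0],[0,0,0,0,0,0],[0,0,0,0,0,0]]' 0 20
python3 lib.py
python3 drive.py '[[9.58,0.84,0,0,0,0.175],[9.58,0.84,0,0,0,0.175],[9.58,0.84,0,0,0,0.175],[9.58,0.84,0,0,0,0.175],[9.58,0.84,0,0,0,0.175]]' 0 40
python3 lib.py
python3 drive.py '[[9.58,0.84,0,0,0,0.175],[9.58,0.84,0,0,0,0.175],[9.58,0.84,0,0,0,0.175],[9.58,0.84,0,0,0,0.175],[9.58,0.84,0,0,0,0.175],[6.05,0.34,0,0,0,0.11],[0,0,0,0,0,0],[0,0,0,0,0,0]]'
python3 lib.py
python3 -c "
from ptr import *
t=img('top');cv2.imwrite('pics/top7.png',t);b=brass(t);print(b,chest(plane('top',b[0],b[1],138)).round(1))"
```

```text
clock: 52.42
eef_pos: [576.8, -65.2, 157.2]
eef_rot: [-0.115, 0.993, 0.0, -0.0]
force: [-0.7, -0.1, -0.0]
width: 39.9
grasp_force: 0.0
clock: 52.92
eef_pos: [577.3, -65.6, 158.0]
eef_rot: [-0.115, 0.993, -0.0, 0.0]
force: [0.6, -1.2, 1.2]
width: 15.1
grasp_force: 19.5
t52.9 w [577.3 -65.6 158. ] chest [  49.  -211.2  158. ] psi-yaw 0.318 F [ 0.6 -1.2  1.2] w15.1 g19.5 j1 -0.25 j6 -2.05
clock: 53.55
eef_pos: [532.7, -56.5, 158.0]
eef_rot: [0.319, 0.948, -0.0, 0.002]
force: [7.3, -2.8, -3.6]
width: 14.5
grasp_force: 38.9
t53.5 w [532.7 -56.5 158. ] chest [   3.7 -205.9  158. ] psi-yaw -0.563 F [ 7.3 -2.8 -3.6] w14.5 g38.9 j1 -0.25 j6 -1.17
clock: 54.55
eef_pos: [510.9, -9.3, 158.1]
eef_rot: [0.728, 0.686, 0.001, 0.002]
force: [5.9, -3.3, -2.3]
width: 14.4
grasp_force: 39.2
t54.5 w [510.9  -9.3 158.1] chest [ -22.1 -160.9  158.1] psi-yaw -1.542 F [ 5.9 -3.3 -2.3] w14.4 g39.2 j1 -0.17 j6 -0.11
(np.float64(nan), np.float64(nan), np.int64(0)) [nan nan nan]ptr.py:4: RuntimeWarning: Mean of empty slice.
  m=(a[...,0]>15)&(a[...,0]<35)&(a[...,1]>60); return x[m].mean(),y[m].mean(),m.sum()
  ret = ret.dtype.type(ret / rcount)
```

```bash

python3 drive.py '[[0,0,0,0,0,0],[0,0,0,0,0,0],[0,0,-25,0,0,0],[0,0,-35,0,0,0],[50,-18,0,0,0,0],[55,-18,0,0,0,0],[55,-18,0,0,0,0],[55,-18,0,0,0,0],[55,-18,0,0,0,0],[55,-18,0,0,0,0]]' 40
python3 drive.py '[[0,0,0,0,0,0],[0,0,0,0,0,0]]'
python3 - <<'E'
from ptr import *
st()
t=img('top');s=img('side');cv2.imwrite('pics/top8.png',t);cv2.imwrite('pics/side8.png',s)
b=brass(t);print(b,chest(plane('top',b[0],b[1],138)).round(1))
cv2.imwrite("pics/v8.png",np.hstack([cv2.resize(t[165:330,125:385],(500,317)),cv2.resize(s[200:310,240:344],(300,317))]))
E
```

```text
clock: 55.85
eef_pos: [419.4, 324.0, 217.7]
eef_rot: [0.727, 0.686, 0.0, -0.0]
force: [0.3, 0.8, 0.2]
width: 39.9
grasp_force: 0.0
clock: 56.1
eef_pos: [420.1, 321.9, 217.2]
eef_rot: [0.727, 0.687, -0.001, 0.0]
force: [0.4, -0.1, -0.4]
width: 40.0
grasp_force: 0.0
t56.1 w [420.1 321.9 217.2] chest [-141.5  161.2  217.2] psi-yaw -1.540 F [ 0.4 -0.1 -0.4] w40.0 g0.0 j1 0.51 j6 0.56
(np.float64(320.0833333333333), np.float64(303.9166666666667), np.int64(12)) [ -82.9 -150.7  138. ]
```

View pics/v8.png

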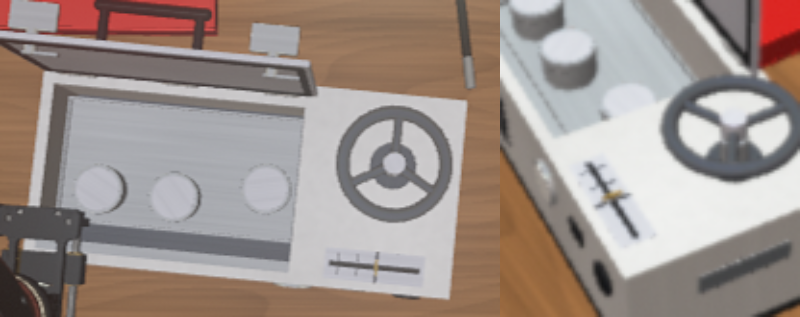

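```bash
python3 - <<'E'
from lib import *
for k in((100,189),(175,198),(266,188)):
    print(chest(plane("top",125+k[0]*.52,165+k[1]*.5205,108)).round(1))
to(world([147.2,80.5,361]))
E
```

```text
[-26.9 164.6 108. ]
[-28.9  79.8 108. ]
[ -8.  -20.8 108. ]
tool delta [ -88.   285.6 -143.6]
```

```bash
python3 - <<'E'
import cv2,numpy as np
t=cv2.imread("pics/top8.png");s=cv2.imread("pics/side8.png")
cv2.imwrite("pics/v9.png",np.hstack([cv2.resize(t[225:305,150:290],(490,280),interpolation=cv2.INTER_CUBIC),cv2.resize(s[180:260,225:315],(310,280),interpolation=cv2.INTER_CUBIC)]))
E
```

```text
(no output)
```

View pics/v9.png

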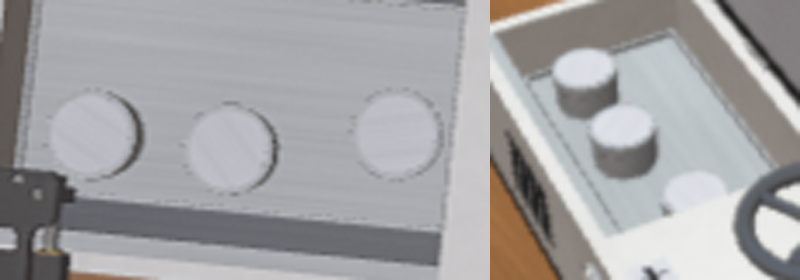

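```bash

python3 drive.py '[[0,0,-48,0,0,0],[0,0,-48,0,0,0],[0,0,-48,0,0,0],[-15,48,0,0,0,0],[-15,48,0,0,0,0],[-15,48,0,0,0,0],[-15,48,0,0,0,0],[-14,48,0,0,0,0],[-14,46,0,0,0,0],[0,0,0,0,0,0]]' 26
python3 drive.py '[[0,0,0,0,0,0],[0,0,0,0,0,0]]'
python3 lib.py;python3 -c "
from lib import *
to(world([147.2,80.5,300.8]))"
```

```text
clock: 57.45
eef_pos: [703.4, 213.0, 357.8]
eef_rot: [0.729, 0.684, -0.002, -0.001]
force: [-0.5, 0.6, -0.4]
width: 26.1
grasp_force: 0.0
clock: 57.7
eef_pos: [700.2, 217.8, 362.8]
eef_rot: [0.727, 0.686, 0.001, 0.0]
force: [-0.1, 0.8, 0.1]
width: 26.0
grasp_force: 0.0
t57.7 w [700.2 217.8 362.8] chest [146.6  81.9 362.8] psi-yaw -1.541 F [-0.1  0.8  0.1] w26.0 g0.0 j1 0.19 j6 0.25
tool delta [-1.5  0.4 62. ]
```

Now descend, grip, and run the arc backwards.

```bash

python3 drive.py '[[-1.5,0.4,20,0,0,0],[0,0,20,0,0,0],[0,0,16,0,0,0],[0,0,6,0,0,0],[0,0,0,0,0,0],[0,0,0,0,0,0]]' 26
python3 lib.py
python3 drive.py '[[0,0,0,0,0,0],[0,0,0,0,0,0],[0,0,0,0,0,0],[0,0,0,0,0,0]]' 0 40
python3 lib.py
python3 drive.py '[[0.4,-12.5,-2.4,0,0,0],[0.4,-12.5,-1.7,0,0,0],[0.4,-12.6,-0.8,0,0,0],[0.4,-12.7,0,0,0,0],[0.4,-12.6,0.8,0,0,0],[0.4,-12.6,1.7,0,0,0],[0.4,-12.5,2.5,0,0,0],[0.4,-12.2,3.3,0,0,0]]'
python3 lib.py
```

```text
clock: 58.45
eef_pos: [701.6, 216.3, 300.6]
eef_rot: [0.727, 0.686, 0.001, 0.0]
force: [-0.7, -0.2, -0.9]
width: 26.2
grasp_force: 0.0
t58.5 w [701.6 216.3 300.6] chest [148.1  80.5 300.6] psi-yaw -1.541 F [-0.7 -0.2 -0.9] w26.2 g0.0 j1 0.19 j6 0.25
clock: 58.95
eef_pos: [701.3, 216.2, 300.0]
eef_rot: [0.727, 0.686, 0.0, 0.0]
force: [0.1, -0.2, 3.0]
width: 10.8
grasp_force: 39.9
t59.0 w [701.3 216.2 300. ] chest [147.8  80.4 300. ] psi-yaw -1.542 F [ 0.1 -0.2  3. ] w10.8 g39.9 j1 0.19 j6 0.25
clock: 59.95
eef_pos: [600.3, 225.4, 296.6]
eef_rot: [0.727, 0.686, 0.0, 0.0]
force: [3.2, -0.6, 1.5]
width: 10.9
grasp_force: 39.9
t60.0 w [600.3 225.4 296.6] chest [ 46.4  80.8 296.6] psi-yaw -1.541 F [ 3.2 -0.6  1.5] w10.9 g39.9 j1 0.24 j6 0.29
```

```bash

python3 drive.py '[[0.4,-12,4.1,0,0,0],[0.4,-11.7,4.9,0,0,0],[0.3,-11.3,5.6,0,0,0],[0.3,-11,6.4,0,0,0],[0.3,-10.5,7.1,0,0,0],[0.3,-10,7.8,0,0,0],[0.3,-9.5,8.4,0,0,0],[0.3,-8.9,9,0,0,0]]'
python3 lib.py
python3 drive.py '[[0.2,-8.3,9.6,0,0,0],[0.2,-7.6,10.1,0,0,0],[0.2,-7,10.6,0,0,0],[0.2,-6.2,11,0,0,0],[0.2,-5.5,11.4,0,0,0],[0.1,-4.8,11.8,0,0,0],[0.1,-4.1,12.1,0,0,0],[0.1,-3,12.2,0,0,0],[0,0,0,0,0,0],[0,0,0,0,0,0]]'
python3 lib.py; python3 -c "
from lib import *
to(world([-87.6,81.4,153.7]))"
```

```text
clock: 60.95
eef_pos: [515.5, 232.9, 241.9]
eef_rot: [0.727, 0.686, -0.001, -0.001]
force: [-2.1, 2.2, 4.8]
width: 10.2
grasp_force: 40.0
t61.0 w [515.5 232.9 241.9] chest [-38.7  80.9 241.9] psi-yaw -1.541 F [-2.1  2.2  4.8] w10.2 g40.0 j1 0.28 j6 0.34
clock: 62.2
eef_pos: [467.4, 237.1, 151.0]
eef_rot: [0.727, 0.686, -0.002, -0.002]
force: [-4.1, 5.0, -3.9]
width: 10.5
grasp_force: 40.0
t62.2 w [467.4 237.1 151. ] chest [-87.   80.9 151. ] psi-yaw -1.541 F [-4.1  5.  -3.9] w10.5 g40.0 j1 0.32 j6 0.37
tool delta [ 0.6 -0.6 -2.7]
```

```bash

python3 drive.py '[[0,0,2,0,0,0],[0,0,2,0,0,0],[0,0,0,0,0,0]]'
python3 lib.py
python3 drive.py '[[0,0,2,0,0,0],[0,0,2,0,0,0],[0,0,0,0,0,0]]'
python3 lib.py
```

```text
clock: 62.58
eef_pos: [466.7, 237.2, 147.5]
eef_rot: [0.727, 0.686, -0.003, -0.003]
force: [-8.4, 4.2, 1.7]
width: 10.1
grasp_force: 39.6
t62.6 w [466.7 237.2 147.5] chest [-87.7  80.8 147.5] psi-yaw -1.541 F [-8.4  4.2  1.7] w10.1 g39.6 j1 0.32 j6 0.37
clock: 62.95
eef_pos: [466.8, 237.3, 147.2]
eef_rot: [0.727, 0.686, -0.003, -0.003]
force: [-19.2, -0.6, 25.2]
width: 10.0
grasp_force: 38.1
t63.0 w [466.8 237.3 147.2] chest [-87.6  80.9 147.2] psi-yaw -1.541 F [-19.2  -0.6  25.2] w10.0 g38.1 j1 0.32 j6 0.37
```

```bash

python3 drive.py '[[0,0,-3,0,0,0],[0,0,0,0,0,0],[0,0,0,0,0,0],[0,0,-25,0,0,0],[0,0,-35,0,0,0],[-37,5,0,0,0,0.03],[-37,5,0,0,0,0],[-37,5,0,0,0,0],[0,0,0,0,0,0],[0,0,0,0,0,0]]' 40
python3 lib.py; python3 -c "
from lib import *
to(world([-71.6,-31,147]))"
```

```text
clock: 64.2
eef_pos: [476.7, 125.0, 208.7]
eef_rot: [0.738, 0.675, -0.0, -0.0]
force: [0.1, 0.4, -0.1]
width: 39.8
grasp_force: 0.0
t64.2 w [476.7 125.  208.7] chest [-67.9 -30.  208.7] psi-yaw -1.572 F [ 0.1  0.4 -0.1] w39.8 g0.0 j1 0.10 j6 0.18
tool delta [-1.  -3.7 61.7]
```

```bash

python3 drive.py '[[-1,-3.7,25,0,0,0],[0,0,25,0,0,0],[0,0,12,0,0,0],[0,0,0,0,0,0]]' 40 15
python3 drive.py '[[0,0,0,0,0,0],[0,0,0,0,0,0],[0,0,0,0,0,0],[0,0,0,0,0,0],[0,0,0,0,0,0]]' 0 15
python3 lib.py
python3 drive.py '[[0,0,0,0,0,0],[0,0,0,0,0,0.16],[0,0,0,0,0,0.16],[0,0,0,0,0,0.16],[0,0,0,0,0,0.16],[0,0,0,0,0,0.16]]' 0 35
python3 drive.py '[[0,0,0,0,0,0.16],[0,0,0,0,0,0.16],[0,0,0,0,0,0.16],[0,0,0,0,0,0.16],[0,0,0,0,0,0.14],[0,0,0,0,0,0],[0,0,0,0,0,0]]' 
python3 lib.py
```

```text
clock: 64.7
eef_pos: [472.3, 124.8, 146.2]
eef_rot: [0.737, 0.676, -0.001, -0.001]
force: [0.2, 0.4, -0.2]
width: 40.1
grasp_force: 0.0
clock: 65.32
eef_pos: [472.8, 124.3, 147.4]
eef_rot: [0.738, 0.675, -0.0, -0.0]
force: [-3.3, -0.1, 3.9]
width: 8.6
grasp_force: 15.0
t65.3 w [472.8 124.3 147.4] chest [-71.8 -31.1 147.4] psi-yaw -1.571 F [-3.3 -0.1  3.9] w8.6 g15.0 j1 0.10 j6 0.18
clock: 66.08
eef_pos: [473.2, 124.1, 147.4]
eef_rot: [0.943, 0.332, 0.0, 0.0]
force: [-0.9, -0.0, 4.5]
width: 9.2
grasp_force: 35.0
clock: 66.95
eef_pos: [473.3, 123.7, 147.4]
eef_rot: [0.999, -0.047, 0.0, 0.0]
force: [-2.6, -3.8, 5.5]
width: 8.7
grasp_force: 35.0
t67.0 w [473.3 123.7 147.4] chest [-71.2 -31.6 147.4] psi-yaw 3.135 F [-2.6 -3.8  5.5] w8.7 g35.0 j1 0.10 j6 1.76
```

```bash

python3 drive.py '[[0,0,0,0,0,0],[0,0,0,0,0,0],[0,0,-25,0,0,0],[0,0,-35,0,0,0],[0,-46,0,0,0,0],[0,-46,0,0,0,0],[0,-46,0,0,0,0],[0,-46,0,0,0,0],[0,-45.5,0,0,0,0]]' 40
python3 drive.py '[[0,0,0,0,0,-0.157],[0,0,0,0,0,-0.157],[0,0,0,0,0,-0.157],[0,0,0,0,0,-0.157],[0,0,0,0,0,-0.157],[0,0,0,0,0,-0.157],[0,0,0,0,0,-0.157],[0,0,0,0,0,-0.157],[0,0,0,0,0,-0.157],[0,0,0,0,0,-0.157]]'
python3 drive.py '[[0,0,0,0,0,0],[0,0,0,0,0,0]]'
python3 lib.py; python3 -c "
from lib import *
to(world([-71.4,198.3,146.5]))"
```

```text
clock: 68.08
eef_pos: [495.1, 354.4, 206.6]
eef_rot: [0.999, -0.048, -0.0, -0.0]
force: [-0.5, 0.4, 0.1]
width: 39.9
grasp_force: 0.0
clock: 69.32
eef_pos: [495.0, 352.8, 206.4]
eef_rot: [0.739, 0.674, -0.0, -0.0]
force: [0.1, -0.6, -1.2]
width: 40.2
grasp_force: 0.0
clock: 69.58
eef_pos: [495.1, 352.7, 206.7]
eef_rot: [0.742, 0.671, -0.0, -0.0]
force: [-0.8, 0.2, -0.8]
width: 39.9
grasp_force: 0.0
t69.6 w [495.1 352.7 206.7] chest [-69.5 198.4 206.7] psi-yaw -1.584 F [-0.8  0.2 -0.8] w39.9 g0.0 j1 0.49 j6 0.59
tool delta [-0.1 -1.9 60.2]
```

```bash

python3 drive.py '[[0,-1.9,25,0,0,-0.013],[0,0,25,0,0,0],[0,0,10,0,0,0],[0,0,0,0,0,0]]' 40 15
python3 drive.py '[[0,0,0,0,0,0],[0,0,0,0,0,0],[0,0,0,0,0,0],[0,0,0,0,0,0],[0,0,0,0,0,0]]' 0 15
python3 lib.py
python3 drive.py '[[0,0,0,0,0,0],[0,0,0,0,0,0.16],[0,0,0,0,0,0.16],[0,0,0,0,0,0.16],[0,0,0,0,0,0.16],[0,0,0,0,0,0.16]]' 0 35
python3 drive.py '[[0,0,0,0,0,0.16],[0,0,0,0,0,0.16],[0,0,0,0,0,0.16],[0,0,0,0,0,0.16],[0,0,0,0,0,0.14],[0,0,0,0,0,0],[0,0,0,0,0,0]]' 
python3 lib.py
python3 drive.py '[[0,0,0,0,0,0],[0,0,0,0,0,0],[0,0,-25,0,0,0],[0,0,-45,0,0,0],[-50,-20,-20,0,0,0],[-50,-20,-20,0,0,0],[-50,-20,0,0,0,0],[-50,-20,0,0,0,0],[0,0,0,0,0,0],[0,0,0,0,0,0]]' 40
python3 - <<'E'
from ptr import *
st();t=img('top');s=img('side');b=brass(t);print(chest(plane('top',b[0],b[1],138)).round(1))
cv2.imwrite("pics/v10.png",np.hstack([cv2.resize(t[130:340,100:540],(500,239)),cv2.resize(s[150:330,200:440],(300,239))]))
E
```

```text
clock: 70.08
eef_pos: [492.9, 352.6, 146.4]
eef_rot: [0.737, 0.676, -0.001, -0.0]
force: [0.2, 0.0, -0.6]
width: 40.1
grasp_force: 0.0
clock: 70.7
eef_pos: [493.2, 353.0, 147.5]
eef_rot: [0.737, 0.676, 0.0, -0.0]
force: [-1.9, -0.4, 3.0]
width: 8.7
grasp_force: 15.0
t70.7 w [493.2 353.  147.5] chest [-71.4 198.5 147.5] psi-yaw -1.568 F [-1.9 -0.4  3. ] w8.7 g15.0 j1 0.49 j6 0.58
clock: 71.45
eef_pos: [493.3, 352.9, 147.4]
eef_rot: [0.943, 0.334, 0.0, 0.0]
force: [-1.7, -0.9, 4.0]
width: 8.6
grasp_force: 35.0
clock: 72.32
eef_pos: [493.4, 352.8, 147.4]
eef_rot: [0.999, -0.046, 0.0, 0.0]
force: [-2.8, -1.3, 4.9]
width: 8.5
grasp_force: 35.0
t72.3 w [493.4 352.8 147.4] chest [-71.3 198.3 147.4] psi-yaw 3.138 F [-2.8 -1.3  4.9] w8.5 g35.0 j1 0.49 j6 2.15
clock: 73.58
eef_pos: [302.0, 451.3, 256.9]
eef_rot: [0.999, -0.046, 0.0, 0.0]
force: [0.5, 0.5, -0.3]
width: 40.6
grasp_force: 0.0
t73.6 w [302.  451.3 256.9] chest [-270.5  279.7  256.9] psi-yaw 3.136 F [ 0.5  0.5 -0.3] w40.6 g0.0 j1 0.84 j6 2.50
[ -82.9 -150.7  138. ]
```

View pics/v10.png

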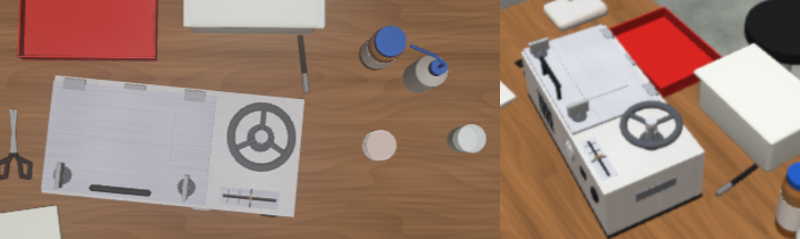

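The picture shows the panel shut and both blades front to back at (60,175) and (186,188). The pointer is on the bold mark and the other bench items are in place.

```bash
python3 -c "
from workcell import ctrl, read_camera, camera_params
print(ctrl.finish_job())"
```

```text
the job is handed in; nothing more can be done
None
```

The job is handed in: all three tins stand upright on the tray, which is lowered to the drying mark, the panel is shut with both fasteners locked, and the other bench items are where they were, though one tin had shifted about 2 cm on the tray.

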